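Set a bottle under the inspection hood and clamp the stage

TASK

Take the short squat bottle that stands on the bench just left of the inspection stage and stand it upright on the stage's carriage, then slide the carriage by its leaning grip under the hood until its pointer lines up with the rider on the front scale, and let go. Then tighten the clamp with the click wrench, clockwise from above, until it breaks over with a click, stop at once and leave it, with the carriage still on its mark. Do not push the rider, knock over either bottle or move the small bottle or the stapler.

Things in the scene. Friction and masses are not known exactly. Their poses are not given: they have to be found in the camera images.
- sample: the short squat screw-capped bottle to inspect, 52 mm across, 82 mm tall (the wider of the two bottles 0.1 to 0.4 m left of the stage, in front of the beaker; others like it at the far back left are fixed furnishings). Origin: centre of its underside, z up. About 0.09 kg; the body is round, grasp it about 35 mm above its underside
- small_bottle: bystander: slim small bottle 34 mm across, 64 mm tall, loose, origin at the centre of its underside; the two bottles may swap places. Leave it alone
- stapler: bystander: stapler 34x136x42 mm, loose, at the right; origin at the centre of its underside
- stage: inspection stage, fixed: aluminium bed 130 mm deep (x), 345 mm long (y), 25 mm high; origin on the bench under its middle; x points away from the robot, y left along the track. A white hood hangs over the right part of the track: y -0.17 to -0.03, x -0.075 to 0.115 of this frame, underside 180 mm, top 230 mm above the bench, on a column at the back (x 0.083 to 0.113). The left part is open above
- hood_front (a point): middle of the lower front edge of the hood, 180 mm above the bench. When the carriage is under the hood, this edge is right above the grip, so a tool pointing straight down does not fit: tilt it by about 40 degrees, its wrist leaning back to the robot, in line with the grip
- plate (a point): centre of the black rubber pad (90x90 mm, 47 mm above the bench) on the carriage, where the bottle is to stand; moves with the carriage; axes as stage. The carriage is 104 mm deep (x) and 100 mm along the track (y)
- grip (a point): point to take hold of the black grip of the carriage: a bar 20 mm wide along the track (stage y), 14 mm thick and 75 mm long that rises from the carriage's front edge and leans 40 degrees from vertical toward the robot (stage -x). The point lies inside the bar, about 30 mm from its upper end, some 79 mm above the bench; axes as stage
- carriage (a joint): position of the carriage along the track, m: 0 at the left end, growing to the right (stage -y), up to 0.215. It starts near the left end; it slides with 2 to 4 N and stays where it is left. The clamp does not physically hold it
- pointer (a point): tip of the steel needle at the front of the carriage, 16 mm above the bench; axes as stage
- rider_mark (a point): point in the middle of the upright fin (4 mm thick) of the dark steel rider, 16 mm above the bench; the rider is an 18 mm wide block with a thumb screw, 27 mm tall with the fin, on the front of the bed; it marks the wanted position. The pointer is lined up when it has the same stage y as this point. Axes as stage. The rider must not be shifted
- clamp_axis (a point): on the vertical axis of the clamp screw at the right end of the bed, at the height of the wrench handle, 75 mm above the bench
- wrench_grip (a point): point on the middle line of the click wrench's black round handle, 125 mm from the clamp axis, 75 mm above the bench; grip or push it here. The handle is level, 21 mm thick, and points away from the axis, its end 180 mm from it; it sticks out to the right at first and swings toward the robot as it tightens (clockwise from above)
- clamp_screw (a joint): angle of the clamp screw, rad, growing clockwise from above as it tightens; it starts at 0.1 to 0.5, turns easily (about 2 N at the handle) and comes to a dead stop, tight, at 1.1. The wrench turns with it
- wrench_click (a joint): break-over angle of the wrench handle past its head, rad: 0 until the screw is tight and the handle is pushed with about 7 N; then it gives way (clicks), with less and less force, in the same sense about the same axis, end of travel 0.4. It counts as clicked at 0.06; past 0.3 it has been overdriven. It springs back to 0 when let go
Not all that is in view belongs to the job. What is shaped like the sample but orange or red is not meant.

How it is judged:
By the outcome, as a careful person would: the job done as asked, in the order asked, and still so for the second after the job is handed in, with the robot touching nothing.
It also fails if it takes over 72 s, if anything falls off the work surface, if the arm or the gripper's body presses on something with over 40 N, if the wrist force passes 120 N, or if a joint passes its speed limit or range.

ROBOT

A 7-joint arm with a two-finger parallel gripper is mounted at the origin on a cart in front of the work surface, level with it; the furniture and walls round the work are solid. World frame = base frame: x ahead of the robot, y to its left, z up, the work surface at z = 0. Lengths are in m, angles in rad, forces in N, time in s.
With the tool pointing down it reaches from about 0.425 to 0.875 m from the base axis. Payload 4.7 kg.
Tool frame: the origin (TCP) lies midway between the tips of the shut fingers; the grasp point (between the pads) lies 19 mm behind it; z points along the fingers, y is the direction in which the jaws open and shut (so a half turn about z gives the same grasp; the last joint's range is limited). The gripper opens to 87 mm and grips with 3 to 60 N. Pads are 19 mm wide; open, the fingers measure 117 mm over their backs; the gripper's body (75 mm by 190 mm) begins 51 mm behind the grasp point.
Start: joints at [-1.278, 0.321, -0.07, 1.45, 0.023, 1.371, -0.057], TCP at [0.179, 0.625, 0.223] pointing down, gripper open.
Joint ranges: [-2.86, 2.86], [-0.3, 2.09], [-1.38, 1.24], [0.06, 2.45], [-1.56, 4.7], [0.09, 2.05], [-2.69, 2.69]. Speed limits (rad/s): [2.57, 2.57, 3.14, 3.14, 3.14, 3.14, 3.14].

INTERFACE

Orientations are given as [roll, pitch, yaw] about the fixed x, y, z axes, in that order (R = Rz(yaw) Ry(pitch) Rx(roll)).
In Python, from rig import * gives the robot as it stands.
- The arm moves only by the tool move_arm, never from a script. Its argument "moves" is a list of rows, each a list of 3 entries, a list of its own where there are three numbers: the turn, a rotation vector about the tool's x, y, z in degrees, then the shift along the tool's x, y, z in m, then the opening, from -1 (shut) to 1 (fully open), so that 0 is half open. A call has 1 to 20 rows; each row shifts and turns the commanded pose from where the row before left it, along the tool's axes as they then stand; what a row does not reach is not made up. A row lasts 1/12 s, in which the tool goes at most 41.7 mm and 7.16 degrees, less where a joint would pass 70% of its speed; a pose out of reach is approached as far as the arm can. A call is refused whole if a number of a shift passes 0.0417 or a number of a turn 7.16, either way. A call with a gripper value outside its range is refused whole. The fingers move at their own pace and stop on an object; the grip force is fixed at half the most. Time passes only in rows, so rows that do not move let the fingers close. It gives the time, the measured TCP pose, the force and the opening at its end, in the units of the state.
- get_state(): the state, without advancing time (a new reading comes with each control period).
- read_camera(name): name is "side" or "top"; returns the picture (384x512x3 uint8, red, green, blue); there is no depth.
- camera_info(name): a dict with "mtx" (3x3 intrinsics, pixels), "view" (4x4, takes a point from world to camera coordinates). Camera axes: x right, y down, z forward; pixel columns grow to the right and rows downward; lengths in m; the calibration is good to about 2 mm. A picture is of the moment at which its call begins. camera_info takes no time and is no camera call.
- sign_off(): hands the job in, once; it reports no verdict.
The state is a dict: "t": time; "qpos": joint angles; "dq": joint speeds; "tau": joint torques, N m; "tcp_pos": TCP position; "tool_rot": TCP orientation; "contact_force": force on the tool from outside, world axes, zero at the start; "moment": the same for the moment, N m; "grip_width": finger opening in m.
Only numpy, scipy, OpenCV 4.12 (cv2) and the standard library are available. Lean on these libraries where they do the work, as an engineer would, in place of code of your own. Each camera call takes 0.05 s, during which the arm holds its last target.

## Working session

There is one attempt and no reset: what is moved stays moved. The work goes in short steps, Python scripts to look and compute and a tool call to move; the robot and the scene stay as the last step left them, time stands still between calls to the robot, and variables do not carry over. Pictures are saved under pics/ and viewed, and the job is handed in when it is done.

Besides the shell and the picture viewer there is one more tool, called after "Emit:" as name(argument=value, ...), one argument or row to a line, values as JSON. move_arm: Moves the arm, as the interface text tells. Its arguments: {"type":"object","properties":{"moves":{"type":"array"}},"required":["moves"]}

```bash
ls; mkdir -p pics; python3 - <<'E'
from rig import *
import cv2,numpy as np
np.set_printoptions(precision=4,suppress=True)
for n in("side","top"):
    im=read_camera(n); cv2.imwrite(f"pics/{n}0.png",im[:,:,::-1]); 
    c=camera_info(n); print(n,c["mtx"],c["view"])
print(get_state())
E
```

```text
pics
side [[375.4445   0.     257.2593]
 [  0.     375.4445 190.8218]
 [  0.       0.       1.    ]] [[-0.9457 -0.3246  0.0199  0.5068]
 [-0.136   0.3393 -0.9308  0.2106]
 [ 0.2954 -0.8829 -0.365   1.2274]
 [ 0.      0.      0.      1.    ]]
top [[481.2926   0.     255.7277]
 [  0.     481.2926 188.1327]
 [  0.       0.       1.    ]] [[ 0.048  -0.9988 -0.0051 -0.0273]
 [-0.9764 -0.0458 -0.2111  0.5526]
 [ 0.2106  0.0152 -0.9774  1.7504]
 [ 0.      0.      0.      1.    ]]
{'t': 0.1, 'qpos': array([-1.2779,  0.3218, -0.0701,  1.4516,  0.0226,  1.3708, -0.0569]), 'dq': array([ 0.0017, -0.0009,  0.0013, -0.0042, -0.0007,  0.0008,  0.0008]), 'tau': array([ -0.0004, -49.2574,  -0.4061, -31.3397,  -0.0643,   0.0394,
         0.0001]), 'tcp_pos': array([0.1788, 0.6244, 0.2216]), 'tool_rot': array([-3.1399,  0.0001,  2.8628]), 'contact_force': array([-0.1286, -0.5023,  0.5943]), 'moment': array([-0.0012, -0.0231, -0.0629]), 'grip_width': 0.08709234807870872}
```

View pics/side0.png

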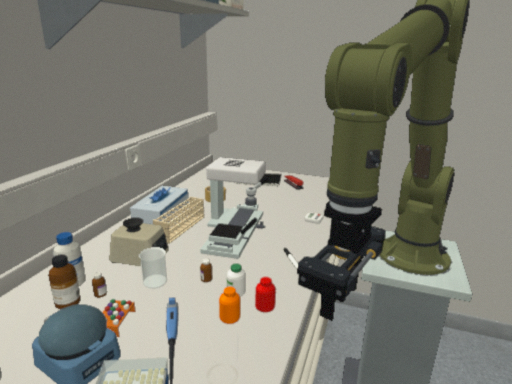

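View pics/top0.png

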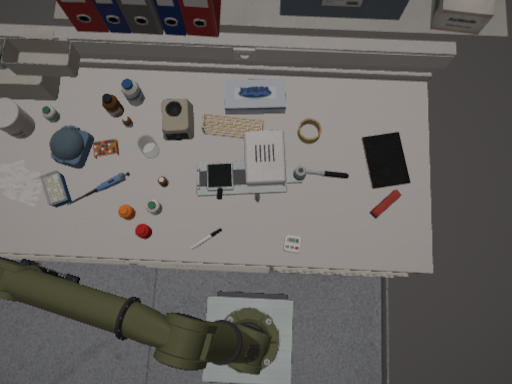

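```bash
python3 - <<'E'
import cv2
t=cv2.imread("pics/top0.png"); s=cv2.imread("pics/side0.png")
def c(im,x0,y0,x1,y1,f,n): cv2.imwrite("pics/"+n,cv2.resize(im[y0:y1,x0:x1],None,fx=f,fy=f,interpolation=cv2.INTER_CUBIC))
c(t,185,120,355,220,4.7,"t_stage.png"); c(t,110,140,210,240,6,"t_bot.png")
c(s,190,150,330,260,5.4,"s_stage.png"); c(s,140,240,290,330,5,"s_bot.png")
E
```

```text
(no output)
```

View pics/t_stage.png

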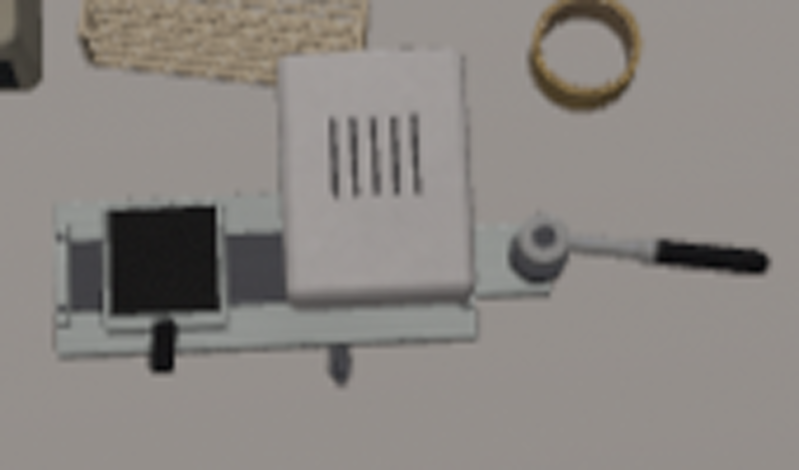

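View pics/t_bot.png

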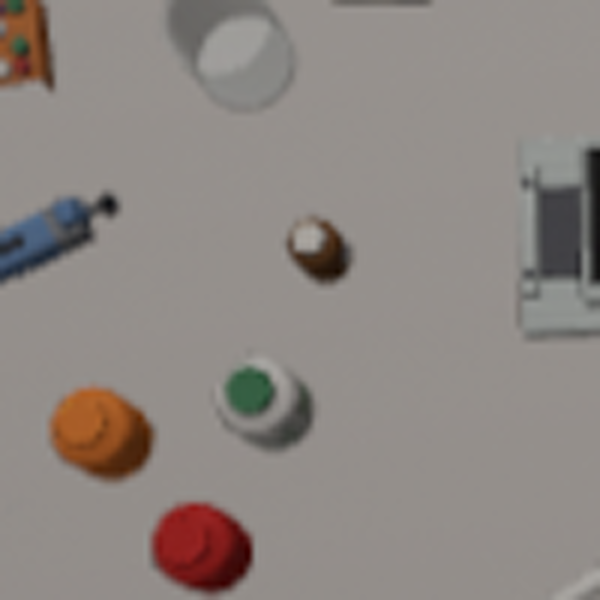

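View pics/s_stage.png

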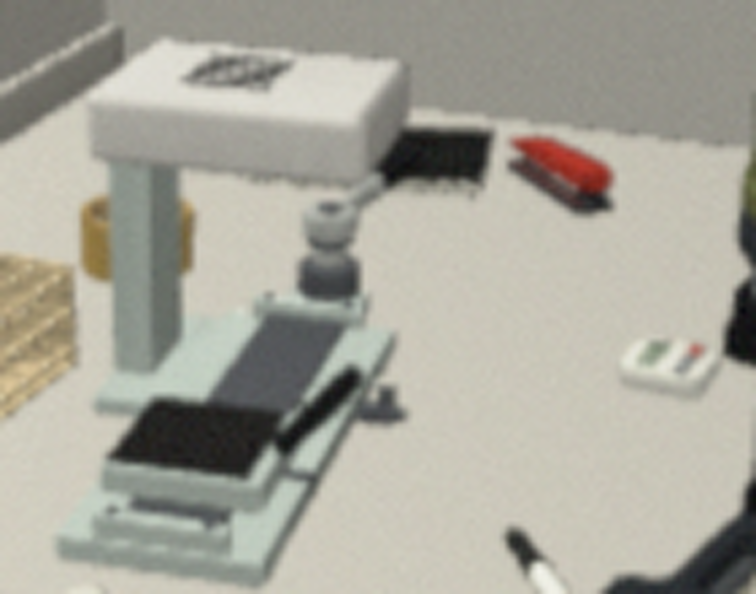

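View pics/s_bot.png

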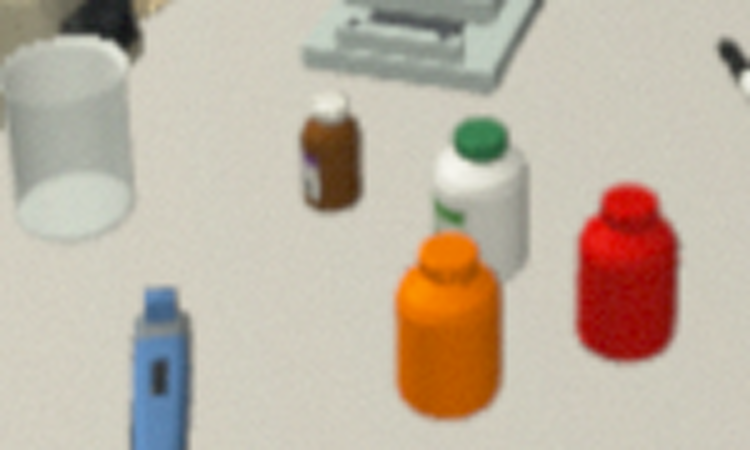

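```bash
cat > h.py <<'E'
import numpy as np,cv2
from rig import *
np.set_printoptions(precision=4,suppress=True)
CI={n:camera_info(n) for n in("side","top")}
def proj(n,p):
    c=CI[n];q=c["view"][:3,:3]@np.asarray(p,float)+c["view"][:3,3];u=c["mtx"]@q;return u[:2]/u[2]
def atz(n,uv,z):
    c=CI[n];R=c["view"][:3,:3];t=c["view"][:3,3];o=-R.T@t
    d=R.T@np.linalg.inv(c["mtx"])@np.array([uv[0],uv[1],1.]);return o+d*(z-o[2])/d[2]
E
python3 - <<'E'
from h import *
T=lambda x,y,f=4.7,ox=185,oy=120:((x+.5)/f-.5+ox,(y+.5)/f-.5+oy)
S=lambda x,y:T(x,y,5.4,190,150)
print("top bed z25")
for n,p in dict(fl=(57,203),nl=(57,357),nr=(477,341),nr2=(550,297)).items(): print(n,atz("top",T(*p),.025))
print("pad z47")
for n,p in dict(fl=(107,206),fr=(216,206),nr=(221,311),nl=(110,315)).items(): print(n,atz("top",T(*p),.047))
print("hood z230")
for n,p in dict(fl=(278,55),fr=(464,48),nr=(470,294),nl=(290,300)).items(): print(n,atz("top",T(*p),.23))
print("clamp top",[atz("top",T(543,237),z) for z in(.075,.09)]); print("handle",[atz("top",T(*p),.075) for p in((658,249),(762,262))])
print("grip top end", atz("top",T(162,372),.095),"base",atz("top",T(164,322),.055))
print("rider tip",atz("top",T(340,348),.02),atz("top",T(340,384),.016))
print("SIDE pad z47")
for n,p in dict(fl=(157,400),fr=(285,408),nr=(255,475),nl=(107,457)).items(): print(n,atz("side",S(*p),.047))
print("bed z25")
for n,p in dict(l=(60,543),n=(262,573),nr=(395,335)).items(): print(n,atz("side",S(*p),.025))
print("hood")
for n,p in dict(fl=(160,40),fr=(405,60),nr=(362,105),nl=(95,102)).items(): print(n,atz("side",S(*p),.23))
print("sideclamp",[atz("side",S(332,208),z) for z in(.075,.09)])
print("pointer?",atz("side",S(300,485),.016),"rider",atz("side",S(385,410),.016),atz("side",S(388,390),.027))
B=lambda x,y:T(x,y,6,110,140)
SB=lambda x,y:T(x,y,5,140,240)
print("sample cap top",atz("top",B(249,390),.082),atz("side",SB(481,130),.082))
print("small cap top",atz("top",B(308,237),.064),atz("side",SB(330,103),.064))
E
```

```text
top bed z25
fl [0.6503 0.2328 0.025 ]
nl [0.521  0.2232 0.025 ]
nr [ 0.5503 -0.1173  0.025 ]
nr2 [ 0.5898 -0.1755  0.025 ]
pad z47
fl [0.6438 0.1887 0.047 ]
fr [0.648 0.1   0.047]
nr [0.5607 0.0908 0.047 ]
nl [0.5532 0.18   0.047 ]
hood z230
fl [0.7168 0.0477 0.23  ]
fr [ 0.7287 -0.0898  0.23  ]
nr [ 0.5418 -0.1009  0.23  ]
nl [0.5313 0.0291 0.23  ]
clamp top [array([ 0.6271, -0.1645,  0.075 ]), array([ 0.6232, -0.1633,  0.09  ])]
handle [array([ 0.6215, -0.2563,  0.075 ]), array([ 0.6147, -0.3392,  0.075 ])]
grip top end [0.4994 0.1307 0.095 ] base [0.5478 0.1354 0.055 ]
rider tip [ 0.5403 -0.0062  0.02  ] [ 0.5112 -0.0075  0.016 ]
SIDE pad z47
fl [0.6435 0.1038 0.047 ]
fr [0.5624 0.0846 0.047 ]
nr [0.5471 0.1745 0.047 ]
nl [0.6397 0.1857 0.047 ]
bed z25
l [0.6375 0.2542 0.025 ]
n [0.5153 0.2432 0.025 ]
nr [ 0.5462 -0.0941  0.025 ]
hood
fl [ 0.7208 -0.0794  0.23  ]
fr [ 0.5463 -0.1     0.23  ]
nr [0.5412 0.0053 0.23  ]
nl [0.701  0.0645 0.23  ]
sideclamp [array([ 0.6315, -0.1949,  0.075 ]), array([ 0.6185, -0.1581,  0.09  ])]
pointer? [0.5372 0.1235 0.016 ] rider [0.5204 0.0053 0.016 ] [ 0.5213 -0.0031  0.027 ]
sample cap top [0.4682 0.381  0.082 ] [0.4679 0.3794 0.082 ]
small cap top [0.5703 0.3574 0.064 ] [0.5681 0.3578 0.064 ]
```

```bash
cat >> h.py <<'E'
T=lambda x,y,f=4.7,ox=185,oy=120:((x+.5)/f-.5+ox,(y+.5)/f-.5+oy)
S=lambda x,y:T(x,y,5.4,190,150)
E
cat > fit.py <<'E'
from h import *
from scipy.optimize import least_squares
a=.0
O=[]
for p,s in [((57,203),(.065,.1725)),((57,357),(-.065,.1725)),((477,341),(-.065,-.1725))]: O.append(("top",T(*p),s,.025,0))
for p,s in [((278,55),(.115,-.03)),((464,48),(.115,-.17)),((470,294),(-.075,-.17)),((290,300),(-.075,-.03))]: O.append(("top",T(*p),s,.23,0))
for p,s in [((107,206),(.045,.045)),((216,206),(.045,-.045)),((221,311),(-.045,-.045)),((110,315),(-.045,.045))]: O.append(("top",T(*p),s,.047,1))
for p,s in [((157,400),(.045,-.045)),((285,408),(-.045,-.045)),((255,475),(-.045,.045)),((107,457),(.045,.045))]: O.append(("side",S(*p),s,.047,1))
for p,s in [((60,543),(.065,.1725)),((262,573),(-.065,.1725)),((395,335),(-.065,-.1725))]: O.append(("side",S(*p),s,.025,0))
for p,s in [((160,40),(.115,-.17)),((405,60),(-.075,-.17)),((362,105),(-.075,-.03)),((95,102),(.115,-.03))]: O.append(("side",S(*p),s,.23,0))
def W(v,s,z): 
    c,si=np.cos(v[2]),np.sin(v[2]); return np.array([v[0]+c*s[0]-si*s[1],v[1]+si*s[0]+c*s[1],z])
def r(v):
    out=[]
    for n,uv,s,z,k in O:
        s=(s[0]+v[3],s[1]+v[4]) if k else s
        out.append(proj(n,W(v,s,z))-uv)
    return np.concatenate(out)
f=least_squares(r,[.6,.05,.08,0,.08],loss="soft_l1"); v=f.x; print(v)
if __name__=="__main__":
    for o,e in zip(O,f.fun.reshape(-1,2)): print(o[0],o[2],o[3],e)
    print("pad",W(v,(v[3],v[4]),.047))
E
python3 fit.py
```

```text
[0.5999 0.0665 0.0952 0.0066 0.072 ]
top (0.065, 0.1725) 0.025 [-3.017   0.3898]
top (-0.065, 0.1725) 0.025 [-2.3377  0.4739]
top (-0.065, -0.1725) 0.025 [-1.5221 -0.3865]
top (0.115, -0.03) 0.23 [ 0.0418 -0.0969]
top (0.115, -0.17) 0.23 [ 0.5818 -0.4789]
top (-0.075, -0.17) 0.23 [2.6288 0.2492]
top (-0.075, -0.03) 0.23 [-0.1693  0.9122]
top (0.045, 0.045) 0.047 [0.1613 0.9405]
top (0.045, -0.045) 0.047 [ 0.4639 -0.163 ]
top (-0.045, -0.045) 0.047 [0.2631 0.4289]
top (-0.045, 0.045) 0.047 [0.1413 0.6985]
side (0.045, -0.045) 0.047 [-0.6924 -0.8932]
side (-0.045, -0.045) 0.047 [0.375  0.7799]
side (-0.045, 0.045) 0.047 [-1.5321  0.4873]
side (0.045, 0.045) 0.047 [-0.4208  0.2716]
side (0.065, 0.1725) 0.025 [-1.6142 -2.0809]
side (-0.065, 0.1725) 0.025 [ 0.2903 -1.9818]
side (-0.065, -0.1725) 0.025 [ 0.0628 -1.9086]
side (0.115, -0.17) 0.23 [-0.9748 -1.114 ]
side (-0.075, -0.17) 0.23 [ 2.0671 -0.5599]
side (-0.075, -0.03) 0.23 [1.3424 2.5217]
side (0.115, -0.03) 0.23 [-2.0422 -1.9391]
pad [0.5996 0.1388 0.047 ]
```

```bash
sed -i 's/s=(s\[0\]+v\[3\]/z=v[5] if z==.025 else z; s=(s[0]+v[3]/; s/0,.08\],loss/0,.08,.02],loss/' fit.py; python3 fit.py
```

```text
[0.6008 0.0649 0.0937 0.0057 0.0737 0.0164]
top (0.065, 0.1725) 0.025 [-2.2615  0.681 ]
top (-0.065, 0.1725) 0.025 [-1.6256  0.6175]
top (-0.065, -0.1725) 0.025 [-1.2256 -0.0894]
top (0.115, -0.03) 0.23 [ 0.5798 -0.3323]
top (0.115, -0.17) 0.23 [ 1.1192 -0.656 ]
top (-0.075, -0.17) 0.23 [3.0943 0.0676]
top (-0.075, -0.03) 0.23 [0.2968 0.6694]
top (0.045, 0.045) 0.047 [0.1793 0.918 ]
top (0.045, -0.045) 0.047 [ 0.4829 -0.1511]
top (-0.045, -0.045) 0.047 [0.2462 0.4428]
top (-0.045, 0.045) 0.047 [0.1234 0.6772]
side (0.045, -0.045) 0.047 [-0.672  -0.9001]
side (-0.045, -0.045) 0.047 [0.3841 0.79  ]
side (-0.045, 0.045) 0.047 [-1.5634  0.4933]
side (0.045, 0.045) 0.047 [-0.4379  0.2584]
side (0.065, 0.1725) 0.025 [-1.6173 -0.0415]
side (-0.065, 0.1725) 0.025 [0.1002 0.113 ]
side (-0.065, -0.1725) 0.025 [-0.0377 -0.0961]
side (0.115, -0.17) 0.23 [-0.9496 -1.2584]
side (-0.075, -0.17) 0.23 [ 2.0129 -0.6927]
side (-0.075, -0.03) 0.23 [1.2326 2.3556]
side (0.115, -0.03) 0.23 [-2.0535 -2.1179]
pad [0.5996 0.1388 0.047 ]
```

```bash
python3 - <<'E'
from h import *
B=lambda x,y:T(x,y,6,110,140); SB=lambda x,y:T(x,y,5,140,240)
print("orange",atz("top",B(82,425),.082),atz("side",SB(449,245),.082))
print("red",atz("top",B(184,541),.082),atz("side",SB(630,197),.082))
print("beaker rim",atz("top",(148,143),.1))
E
```

```text
orange [0.4417 0.4814 0.082 ] [0.4446 0.4784 0.082 ]
red [0.3735 0.4118 0.082 ] [0.3748 0.4098 0.082 ]
beaker rim [0.6985 0.4104 0.1   ]
```

Emit:
move_arm(
  moves=[
    [[0,0,7],[0,0,0],1],
    [[0,0,7],[0,0,0],1],
    [[0,0,7],[0,0,0],1],
    [[0,0,7],[0,0,0],1],
    [[0,0,0],[-0.034,0.002,0],1],
    [[0,0,0],[-0.034,0.002,0],1],
    [[0,0,0],[-0.034,0.002,0],1],
    [[0,0,0],[-0.034,0.002,0],1],
    [[0,0,0],[-0.034,0.002,0],1],
    [[0,0,0],[-0.034,0.002,0],1],
    [[0,0,0],[-0.034,0.002,0],1],
    [[0,0,0],[-0.034,0.002,0],1],
    [[0,0,0],[-0.034,0.002,0],1],
    [[0,0,0],[-0.034,0.002,0],1],
    [[0,0,0],[-0.034,0.002,0],1],
    [[0,0,0],[0,0,0],1],
    [[0,0,0],[0,0,0],1],
  ],
)

```text
t: 1.52
tcp_pos: [0.4653, 0.3784, 0.2221]
tool_rot: [-3.141, 0.001, 2.369]
contact_force: [-1.0, -0.2, 0.1]
grip_width: 0.0869
```

Emit:
move_arm(
  moves=[
    [[0,0,0],[-0.001,0.003,0.02],1],
    [[0,0,0],[0,0,0.03],1],
    [[0,0,0],[0,0,0.03],1],
    [[0,0,0],[0,0,0.03],1],
    [[0,0,0],[0,0,0.03],1],
    [[0,0,0],[0,0,0.025],1],
    [[0,0,0],[0,0,0.02],1],
    [[0,0,0],[0,0,0.01],1],
    [[0,0,0],[0,0,0.008],1],
    [[0,0,0],[0,0,0],1],
    [[0,0,0],[0,0,0],1],
  ],
)

```text
t: 2.43
tcp_pos: [0.4662, 0.3834, 0.0202]
tool_rot: [3.141, -0.0, 2.375]
contact_force: [0.5, 0.2, 0.2]
grip_width: 0.087
```

```bash
cat > pic.py <<'E'
import sys
from h import *
# name cam x0 y0 x1 y1 f
k=sys.argv; im=read_camera(k[2])[:,:,::-1]; cv2.imwrite(f"pics/{k[1]}_full.png",im)
x0,y0,x1,y1=map(int,k[3:7]); f=float(k[7])
cv2.imwrite(f"pics/{k[1]}.png",cv2.resize(im[y0:y1,x0:x1],None,fx=f,fy=f,interpolation=cv2.INTER_CUBIC))
E
python3 pic.py g1 side 140 190 300 330 4.3
```

```text
(no output)
```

View pics/g1.png

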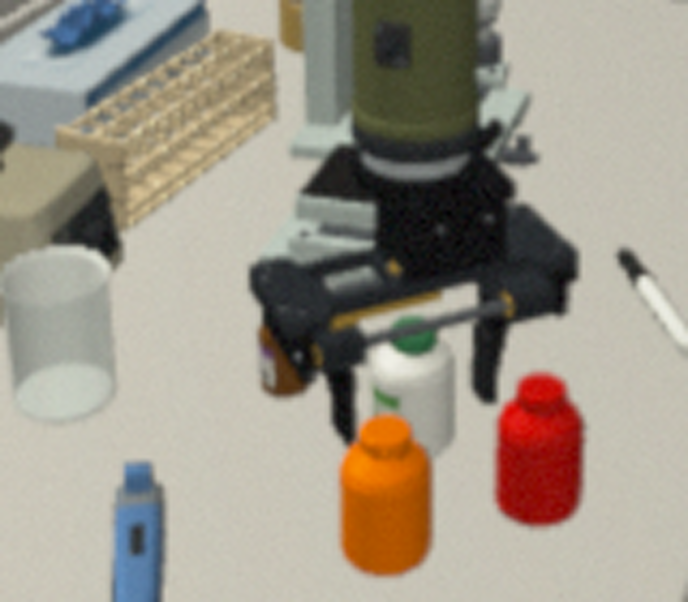

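The white green-capped sample (crop 413,390) sits between the open fingers, with the orange, red and brown bottles clear. I'll nudge 4 mm and close.

Emit:
move_arm(
  moves=[
    [[0,0,0],[-0.003,-0.001,0],1],
    [[0,0,0],[0,0,0],0.4],
    [[0,0,0],[0,0,0],0],
    [[0,0,0],[0,0,0],-0.5],
    [[0,0,0],[0,0,0],-1],
    [[0,0,0],[0,0,0],-1],
    [[0,0,0],[0,0,0],-1],
    [[0,0,0],[0,0,0],-1],
    [[0,0,0],[0,0,0],-1],
  ],
)

```text
t: 3.23
tcp_pos: [0.4676, 0.3798, 0.0196]
tool_rot: [3.141, -0.0, 2.374]
contact_force: [-0.8, -0.5, 1.1]
grip_width: 0.0504
```

Emit:
move_arm(
  moves=[
    [[0,0,0],[0,0,-0.02],-1],
    [[0,0,6.8],[0,0,-0.02],-1],
    [[0,0,6.8],[0,0,-0.02],-1],
    [[0,0,6.8],[0,0,-0.02],-1],
    [[0,0,6.8],[0,0,-0.02],-1],
    [[0,0,6.8],[0,0,-0.02],-1],
    [[0,0,6.8],[0,0,-0.01],-1],
    [[0,0,0],[-0.02,0.01,0],-1],
    [[0,0,0],[-0.028,0.0125,0],-1],
    [[0,0,0],[-0.028,0.0125,0],-1],
    [[0,0,0],[-0.028,0.0125,0],-1],
    [[0,0,0],[-0.028,0.0125,0],-1],
    [[0,0,0],[-0.028,0.0125,0],-1],
    [[0,0,0],[-0.028,0.0125,0],-1],
    [[0,0,0],[-0.028,0.0125,0],-1],
    [[0,0,0],[-0.02,0.01,0],-1],
    [[0,0,0],[-0.008,0,0],-1],
    [[0,0,0],[0,0,0],-1],
    [[0,0,0],[0,0,0],-1],
  ],
)

```text
t: 4.82
tcp_pos: [0.5963, 0.1473, 0.1493]
tool_rot: [-3.141, -0.001, 1.662]
contact_force: [-0.4, 0.9, -0.3]
grip_width: 0.0503
```

```bash
python3 pic.py p1 side 150 100 330 300 3; python3 pic.py p1t top 150 120 320 260 4.2; python3 -c "
from h import *;print(get_state())"
```

```text
{'t': 4.9167, 'qpos': array([-0.6659,  0.3059,  0.458 ,  1.6543, -0.1441,  1.2151, -0.0817]), 'dq': array([-0.0076, -0.0001, -0.0003, -0.0013,  0.0031, -0.    ,  0.0026]), 'tau': array([  0.955 , -43.4932,   5.2517, -29.8698,   0.0296,   0.0301,
        -0.0042]), 'tcp_pos': array([0.596 , 0.1491, 0.1494]), 'tool_rot': array([-3.1409, -0.0014,  1.665 ]), 'contact_force': array([ 0.1366, -0.1991, -0.7289]), 'moment': array([-0.0661,  0.0966, -0.0156]), 'grip_width': 0.05025123482227964}
```

View pics/p1.png

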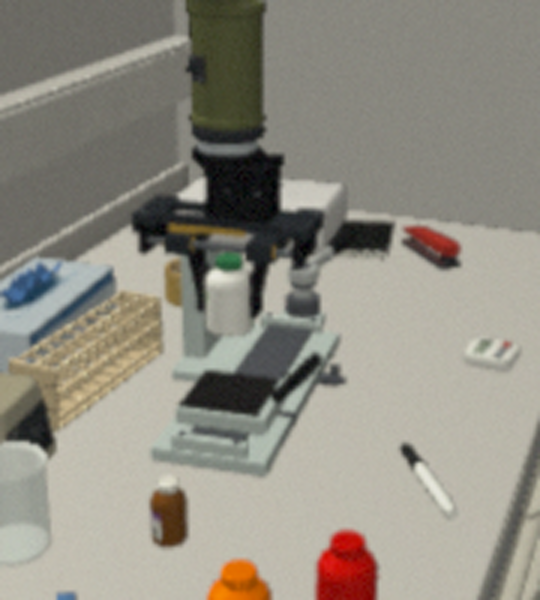

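View pics/p1t.png

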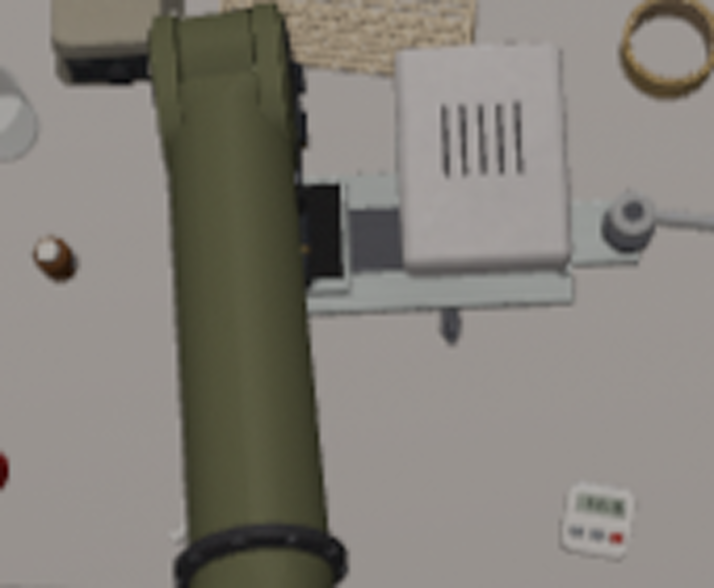

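Emit:
move_arm(
  moves=[
    [[0,0,0],[-0.01,0.003,0],-1],
    [[0,0,0],[0,0,0.02],-1],
    [[0,0,0],[0,0,0.02],-1],
    [[0,0,0],[0,0,0.02],-1],
    [[0,0,0],[0,0,0.01],-1],
    [[0,0,0],[0,0,0.006],-1],
    [[0,0,0],[0,0,0.003],-1],
    [[0,0,0],[0,0,0],-1],
    [[0,0,0],[0,0,0],-1],
    [[0,0,0],[0,0,0],-1],
  ],
)

```text
t: 5.75
tcp_pos: [0.6017, 0.1371, 0.0718]
tool_rot: [3.14, -0.001, 1.662]
contact_force: [-0.5, -0.2, -0.4]
grip_width: 0.05
```

Emit:
move_arm(
  moves=[
    [[0,0,0],[0.002,-0.002,0.002],-1],
    [[0,0,0],[0,0,0.001],-1],
    [[0,0,0],[0,0,0.001],-1],
    [[0,0,0],[0,0,0.001],-1],
    [[0,0,0],[0,0,0],-1],
    [[0,0,0],[0,0,0],-1],
  ],
)

```text
t: 6.25
tcp_pos: [0.5986, 0.139, 0.0666]
tool_rot: [3.142, -0.001, 1.662]
contact_force: [-2.0, 0.7, 5.0]
grip_width: 0.0505
```

```bash
python3 pic.py p2 side 180 180 280 280 6; python3 -c "
from h import *;s=get_state();print(s['tcp_pos'],s['contact_force'])"
```

```text
[0.5986 0.139  0.0666] [-2.561  -0.2158  5.0296]
```

View pics/p2.png

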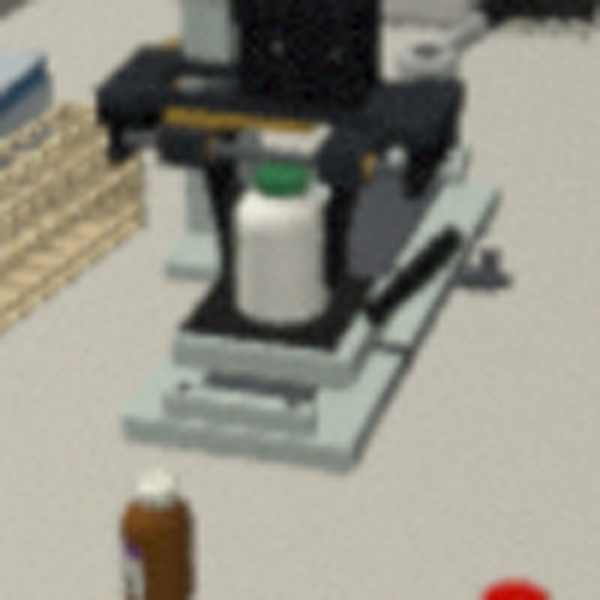

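The bottle stands on the pad (crop 283,300), with about 5 N contact. I'll release it and lift.

Emit:
move_arm(
  moves=[
    [[0,0,0],[0,0,0],-0.1],
    [[0,0,0],[0,0,0],0.1],
    [[0,0,0],[0,0,0],0.3],
    [[0,0,0],[0,0,0],0.45],
    [[0,0,0],[0,0,0],0.45],
    [[0,0,0],[0,0,0],0.45],
    [[0,0,0],[0,0,-0.01],0.45],
    [[0,0,0],[0,0,-0.02],0.45],
    [[0,0,0],[0,0,-0.03],0.45],
    [[0,0,0],[0,0,-0.03],0.45],
    [[0,0,0],[0,0,-0.03],0.45],
    [[0,0,0],[0,0,-0.02],0.45],
    [[0,0,0],[0,0,0],0.45],
  ],
)

```text
t: 7.38
tcp_pos: [0.6016, 0.139, 0.212]
tool_rot: [3.132, -0.003, 1.662]
contact_force: [0.4, -0.4, 0.9]
grip_width: 0.0629
```

```bash
python3 pic.py p3 side 180 150 290 260 5.4; python3 -c "
from h import *;s=get_state();print(s['tcp_pos'],s['contact_force'])"
```

```text
[0.6004 0.1388 0.2092] [ 0.3975 -0.4221 -0.6145]
```

View pics/p3.png

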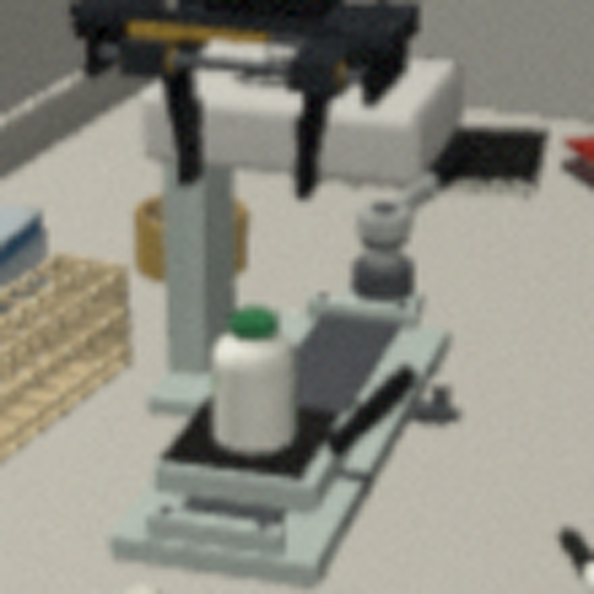

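```bash
python3 - <<'E'
from h import *
from scipy.optimize import least_squares
P3=lambda x,y:T(x,y,5.4,180,150)
def tri(a,b): 
    f=least_squares(lambda p:np.r_[proj("top",p)-a,proj("side",p)-b],[.55,.1,.08]);return f.x,f.fun
# upper end centre
print(tri(T(162,366),P3(404,379)), tri(T(164,324),P3(340,440)))
yaw=.0937
for z,l in((.102,.03),(.079,0),(.0445,-.045)):
    d=-.081-l*.643
    p=np.array([.5995+d*np.cos(yaw),.139+d*np.sin(yaw),z]); a=proj("top",p);b=proj("side",p)
    print(p,"topcrop",(a+.5-[185,120])*4.7,"p3crop",(b+.5-[180,150])*5.4)
E
```

```text
(array([0.5032, 0.1306, 0.0989]), array([ 0.0119,  0.066 , -0.058 , -0.0145])) (array([0.5444, 0.1349, 0.0524]), array([ 0.1226,  0.6179, -0.5379, -0.1404]))
[0.4996 0.1296 0.102 ] topcrop [163.2133 370.5645] p3crop [410.3564 375.0002]
[0.5189 0.1314 0.079 ] topcrop [164.7998 352.1299] p3crop [378.947  405.3082]
[0.5477 0.1341 0.0445] topcrop [167.0929 325.4843] p3crop [333.004  449.6402]
```

Emit:
move_arm(
  moves=[
    [[0,0,0],[0,-0.033,0],0.3],
    [[0,0,0],[0,-0.033,0],0.3],
    [[0,0,0],[0,-0.033,0],0.3],
    [[0,0,0],[0,-0.033,0],0.3],
    [[0,0,6.9],[0,0,0],0.3],
    [[0,0,6.9],[0,0,0],0.3],
    [[0,0,6.9],[0,0,0],0.3],
    [[0,0,6.9],[0,0,0],0.3],
    [[0,0,6.9],[0,0,0],0.3],
    [[0,0,6.9],[0,0,0],0.3],
    [[0,0,6.9],[0,0,0],0.3],
    [[0,0,6.9],[0,0,0],0.3],
    [[0,0,6.9],[0,0,0],0.3],
    [[0,0,6.9],[0,0,0],0.3],
    [[0,0,6.9],[0,0,0],0.3],
    [[0,0,6.9],[0,0,0],0.3],
    [[0,0,7.1],[0,0,0],0.3],
    [[0,0,0],[0,0,0],0.3],
  ],
)

```text
t: 8.93
tcp_pos: [0.4664, 0.1263, 0.2045]
tool_rot: [3.141, 0.002, 0.09]
contact_force: [0.9, 0.0, 0.1]
grip_width: 0.0568
```

Emit:
move_arm(
  moves=[
    [[0,5,0],[0,0,0],0.3],
    [[0,5,0],[0,0,0],0.3],
    [[0,5,0],[0,0,0],0.3],
    [[0,5,0],[0,0,0],0.3],
    [[0,5,0],[0,0,0],0.3],
    [[0,5,0],[0,0,0],0.3],
    [[0,5,0],[0,0,0],0.3],
    [[0,5,0],[0,0,0],0.3],
    [[0,0,0],[0,0,0],0.3],
    [[0,0,0],[0,0,0],0.3],
  ],
)

```text
t: 9.77
tcp_pos: [0.5131, 0.1447, 0.1836]
tool_rot: [3.126, -0.611, 0.098]
contact_force: [-0.7, -0.0, 0.6]
grip_width: 0.0565
```

```bash
cat > rel.py <<'E'
import sys
from h import *
from scipy.spatial.transform import Rotation as Ro
s=get_state(); R=Ro.from_euler("xyz",s["tool_rot"]); print("t",s["t"],"q",s["qpos"],"F",s["contact_force"],"w",round(s["grip_width"],4))
print("tcp",s["tcp_pos"],"axes\n",R.as_matrix().T)
if len(sys.argv)>3:
    g=np.array(list(map(float,sys.argv[1:4]))); print("shift in tool axes",R.inv().apply(g-s["tcp_pos"]))
if len(sys.argv)>4:
    yaw,tilt=float(sys.argv[4]),float(sys.argv[5])
    Rt=Ro.from_euler("z",yaw)*Ro.from_euler("x",np.pi)*Ro.from_euler("y",tilt,degrees=True)
    print("turn needed deg, tool axes",np.degrees((R.inv()*Rt).as_rotvec()))
E
python3 rel.py .5312 .1323 .0644 .093 40; python3 pic.py q1 side 180 120 330 260 4.5
```

```text
t 9.7667 q [-0.2941 -0.3003 -0.1642  2.2926  0.3133  0.5964 -2.1536] F [-0.6534 -0.025   0.5795] w 0.0565
tcp [0.5131 0.1447 0.1836] axes
 [[ 0.815   0.08    0.574 ]
 [ 0.0889 -0.996   0.0126]
 [ 0.5727  0.0408 -0.8188]]
shift in tool axes [-0.0547  0.0125  0.1075]
turn needed deg, tool axes [0.71   4.9702 0.2577]
```

View pics/q1.png

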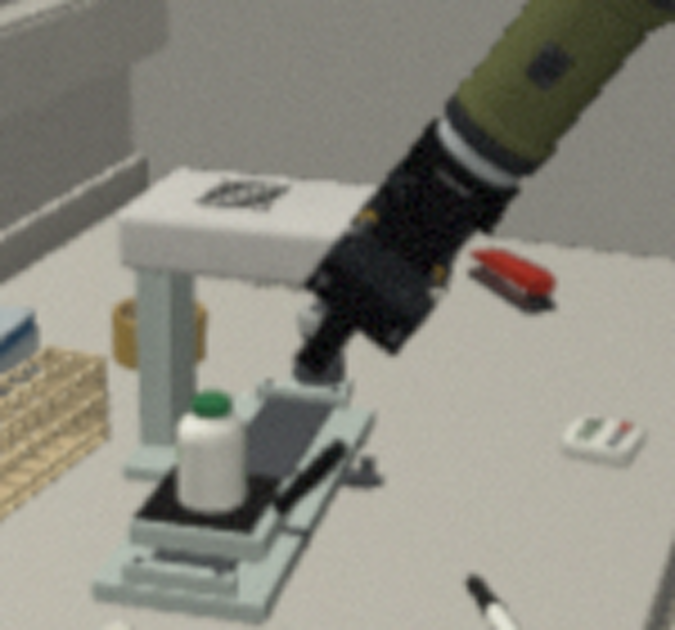

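Emit:
move_arm(
  moves=[
    [[0,0,0],[0.007,0.007,0.005],0.3],
    [[0,0,0],[0.007,0.007,0.005],0.3],
    [[0,0,0],[0,0,0],0.3],
    [[0,0,0],[0,0,0],0.3],
  ],
)

```text
t: 10.15
tcp_pos: [0.5336, 0.1332, 0.1866]
tool_rot: [3.131, -0.616, 0.093]
contact_force: [0.2, 0.3, -0.7]
grip_width: 0.0564
```

```bash
python3 rel.py .5312 .1323 .0644 .093 40
```

```text
t 10.15 q [-0.291  -0.2689 -0.1192  2.2672  0.3029  0.5756 -2.1039] F [ 0.1976  0.2747 -0.6947] w 0.0564
tcp [0.5336 0.1332 0.1866] axes
 [[ 0.8126  0.0756  0.5779]
 [ 0.0865 -0.9962  0.0088]
 [ 0.5764  0.0429 -0.8161]]
shift in tool axes [-0.0726 -0.0004  0.0983]
turn needed deg, tool axes [0.6217 4.6961 0.0164]
```

Emit:
move_arm(
  moves=[
    [[0.1,0.8,0],[-0.012,0,0.016],0.3],
    [[0.1,0.8,0],[-0.012,0,0.016],0.3],
    [[0.1,0.8,0],[-0.012,0,0.016],0.3],
    [[0.1,0.8,0],[-0.012,0,0.016],0.3],
    [[0,0,0],[0,0,0],0.3],
    [[0,0,0],[0,0,0],0.3],
  ],
)

```text
t: 10.65
tcp_pos: [0.5317, 0.1323, 0.1048]
tool_rot: [3.135, -0.669, 0.096]
contact_force: [-0.4, 0.2, -0.4]
grip_width: 0.0564
```

```bash
python3 rel.py .5312 .1323 .0644 .093 40;python3 pic.py q2 side 200 150 310 250 6
```

```text
t 10.65 q [-0.1633 -0.1678 -0.2572  2.4009  0.5781  0.3142 -2.4074] F [-0.4426  0.1771 -0.3661] w 0.0564
tcp [0.5317 0.1323 0.1048] axes
 [[ 0.7806  0.0752  0.6205]
 [ 0.0916 -0.9958  0.0054]
 [ 0.6183  0.0526 -0.7842]]
shift in tool axes [-0.0255 -0.0003  0.0314]
turn needed deg, tool axes [0.2882 1.648  0.1399]
```

View pics/q2.png

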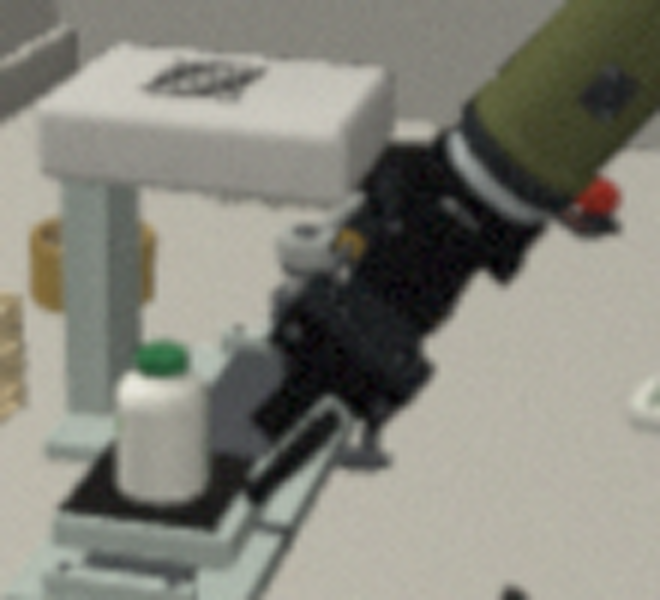

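Emit:
move_arm(
  moves=[
    [[0,-1,0],[0.012,0,-0.016],0.3],
    [[0,-1,0],[0.012,0,-0.016],0.3],
    [[0,-1,0],[0.012,0,-0.016],0.3],
    [[0,0,0],[0.012,0,-0.016],0.3],
    [[0,0,-7],[0,0,0],0.3],
    [[0,0,-7],[0,0,0],0.3],
    [[0,0,-7],[0,0,0],0.3],
    [[0,0,-7],[0,0,0],0.3],
    [[0,0,-7],[0,0,0],0.3],
    [[0,0,-7],[0,0,0],0.3],
    [[0,0,-7],[0,0,0],0.3],
    [[0,0,-7],[0,0,0],0.3],
    [[0,0,-7],[0,0,0],0.3],
    [[0,0,-7],[0,0,0],0.3],
    [[0,0,-7],[0,0,0],0.3],
    [[0,0,-7],[0,0,0],0.3],
    [[0,0,-6],[0,0,0],0.3],
  ],
)

```text
t: 12.12
tcp_pos: [0.5332, 0.1338, 0.1884]
tool_rot: [2.519, 0.005, 1.668]
contact_force: [-0.6, 0.1, -0.6]
grip_width: 0.0567
```

Emit:
move_arm(
  moves=[
    [[0,0,-7],[0,0,0],0.3],
    [[0,0,-7],[0,0,0],0.3],
    [[0,0,-7],[0,0,0],0.3],
    [[0,0,-7],[0,0,0],0.3],
    [[0,0,-7],[0,0,0],0.3],
    [[0,0,-7],[0,0,0],0.3],
    [[0,0,-7],[0,0,0],0.3],
    [[0,0,-7],[0,0,0],0.3],
    [[0,0,-7],[0,0,0],0.3],
    [[0,0,-7],[0,0,0],0.3],
    [[0,0,-7],[0,0,0],0.3],
    [[0,0,-7],[0,0,0],0.3],
    [[0,0,-6],[0,0,0],0.3],
    [[0,0,0],[0,0,0],0.3],
    [[0,0,0],[0,0,0],0.3],
  ],
)

```text
t: 13.37
tcp_pos: [0.533, 0.1336, 0.1876]
tool_rot: [3.142, 0.622, -3.052]
contact_force: [0.9, 0.8, -0.3]
grip_width: 0.0566
```

```bash
sed -i 's/print("turn needed.*/[print("turn needed deg",np.degrees((R.inv()*Rt*f).as_rotvec())) for f in (Ro.identity(),Ro.from_euler("z",np.pi))]/' rel.py; python3 rel.py .527 .132 .072 .093 36
```

```text
t 13.3667 q [-0.6693 -0.2998  0.2129  2.2837  0.4797  0.6099  0.8927] F [ 0.8923  0.8384 -0.2691] w 0.0566
tcp [0.533  0.1336 0.1876] axes
 [[-0.8097 -0.0725 -0.5824]
 [-0.0892  0.996   0.    ]
 [ 0.5801  0.0519 -0.8129]]
shift in tool axes [ 0.0723 -0.001   0.0904]
turn needed deg [ -0.5967   0.1939 179.8259]
turn needed deg [-0.1236 -0.3803 -0.173 ]
```

Emit:
move_arm(
  moves=[
    [[0,0,0],[0.0125,0,0.0148],0.3],
    [[0,0,0],[0.0125,0,0.0148],0.3],
    [[0,0,0],[0.0125,0,0.0148],0.3],
    [[0,0,0],[0.0125,-0.001,0.0148],0.3],
    [[0,0,0],[0,0,0],0.3],
    [[0,0,0],[0,0,0],0.3],
  ],
)

```text
t: 13.87
tcp_pos: [0.526, 0.1307, 0.1082]
tool_rot: [-3.137, 0.618, -3.049]
contact_force: [0.3, -0.6, 0.1]
grip_width: 0.0565
```

```bash
python3 rel.py .524 .132 .072 .093 36;python3 pic.py q3 side 200 150 310 250 6
```

```text
t 13.8667 q [-0.6157 -0.1921  0.1783  2.3845  0.5976  0.4201  0.746 ] F [ 0.3399 -0.6194  0.0506] w 0.0565
tcp [0.526  0.1307 0.1082] axes
 [[-0.8113 -0.0749 -0.5798]
 [-0.0895  0.996  -0.0035]
 [ 0.5777  0.049  -0.8147]]
shift in tool axes [0.0225 0.0016 0.0284]
turn needed deg [ -0.8842   0.4345 179.9564]
turn needed deg [-0.2767 -0.563  -0.0409]
```

View pics/q3.png

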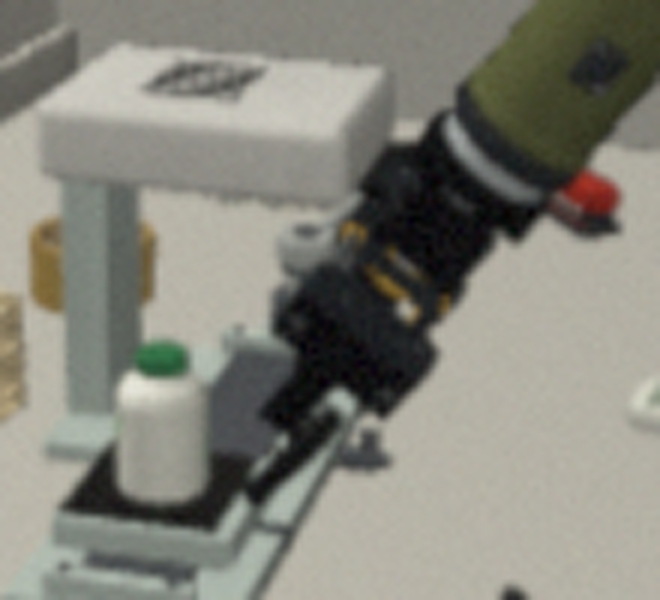

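Bottle is upright (crop 160,425) and the fingers straddle the bar (crop 295,440). I'll continue down and close.

Emit:
move_arm(
  moves=[
    [[0,0,0],[0.011,0.001,0.014],0.3],
    [[0,0,0],[0.011,0,0.014],0.3],
    [[0,0,0],[0,0,0],0.3],
    [[0,0,0],[0,0,0],0.3],
  ],
)

```text
t: 14.25
tcp_pos: [0.525, 0.1317, 0.0738]
tool_rot: [-3.137, 0.62, -3.048]
contact_force: [-0.1, -0.2, -0.3]
grip_width: 0.0566
```

```bash
python3 rel.py .524 .132 .072 .093 36;python3 pic.py q4 side 200 150 310 250 6; python3 pic.py q4t top 185 120 355 220 4.7
```

```text
t 14.25 q [-0.5722 -0.1215  0.1382  2.4158  0.7157  0.3301  0.6102] F [-0.135  -0.237  -0.2974] w 0.0566
tcp [0.525  0.1317 0.0738] axes
 [[-0.8101 -0.076  -0.5813]
 [-0.0906  0.9959 -0.0038]
 [ 0.5792  0.0496 -0.8137]]
shift in tool axes [0.0018 0.0004 0.0009]
turn needed deg [   0.7182   -0.3976 -179.9746]
turn needed deg [-0.2532 -0.4573  0.0236]
```

View pics/q4.png

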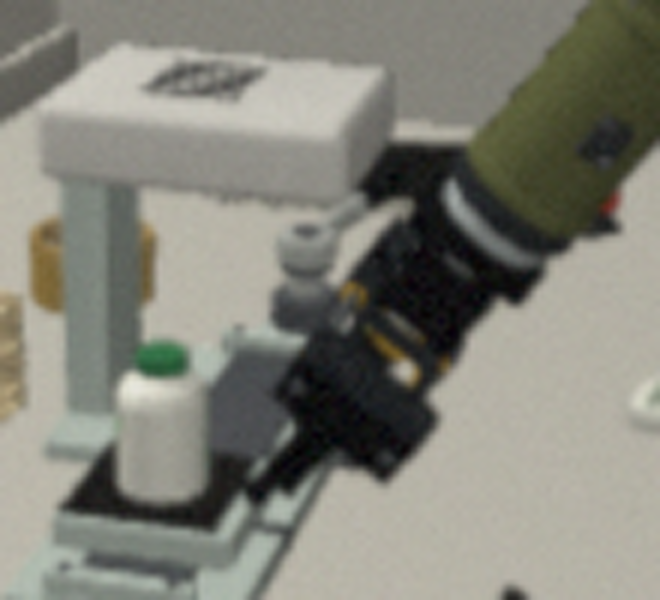

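View pics/q4t.png

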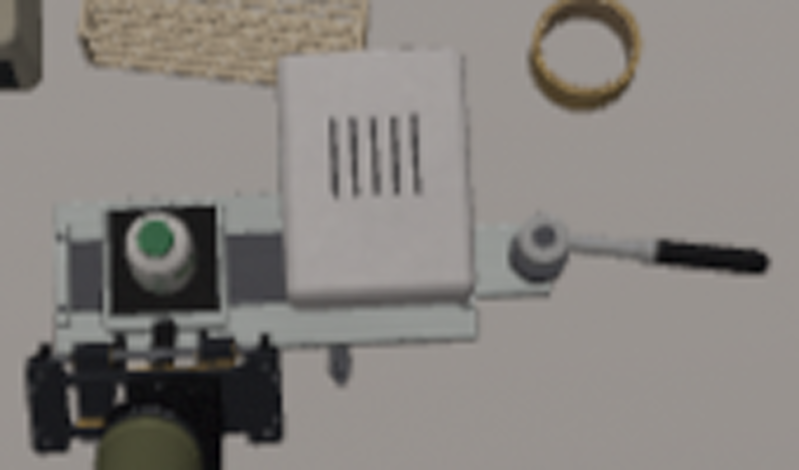

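The bar (top crop 163,335) is midway between the fingers. Closing.

Emit:
move_arm(
  moves=[
    [[0,0,0],[0.001,0,0],0],
    [[0,0,0],[0,0,0],-0.3],
    [[0,0,0],[0,0,0],-0.6],
    [[0,0,0],[0,0,0],-1],
    [[0,0,0],[0,0,0],-1],
    [[0,0,0],[0,0,0],-1],
    [[0,0,0],[0,0,0],-1],
    [[0,0,0],[0,0,0],-1],
  ],
)

```text
t: 15.02
tcp_pos: [0.5236, 0.1317, 0.0722]
tool_rot: [-3.137, 0.62, -3.048]
contact_force: [-0.7, -0.2, 0.8]
grip_width: 0.0196
```

```bash
python3 rel.py ; python3 pic.py q5 side 220 200 280 250 12;
```

```text
t 15.0167 q [-0.5706 -0.1212  0.1357  2.4193  0.7208  0.3277  0.604 ] F [-0.7138 -0.1961  0.7631] w 0.0196
tcp [0.5236 0.1317 0.0722] axes
 [[-0.8105 -0.0764 -0.5808]
 [-0.0911  0.9958 -0.0038]
 [ 0.5786  0.0498 -0.8141]]
```

View pics/q5.png

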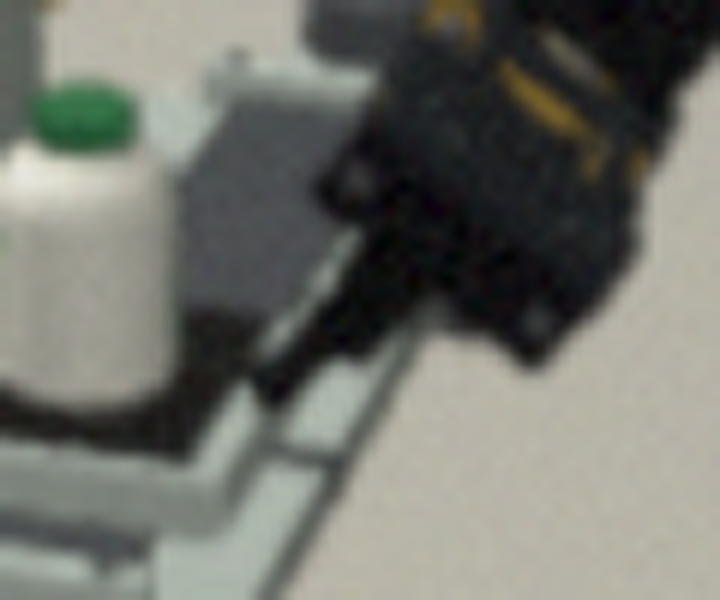

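```bash
python3 - <<'E'
from h import *
yaw=.093;o=np.array([.6008,.0649])
def st(p): d=p[:2]-o; return np.array([d[0]*np.cos(yaw)+d[1]*np.sin(yaw),-d[0]*np.sin(yaw)+d[1]*np.cos(yaw)])
q=lambda x,y:T(x,y,12,220,200)
print("tip",st(atz("side",q(330,461),.016)),"root",st(atz("side",q(275,443),.02)))
for p in((388,390),(388,400),(390,410)): print("rider side",[st(atz("side",S(*p),z)) for z in(.016,.027)])
print("rider top",[st(atz("top",T(340,y),z)) for y in (360,375) for z in(.016,.027)])
print("grip",st(np.array([.5236,.1317])))
E
python3 - <<'E'
import cv2
t=cv2.imread("pics/side0.png"); cv2.imwrite("pics/rider.png",cv2.resize(t[200:245,235:285],None,fx=14,fy=13,interpolation=cv2.INTER_CUBIC))
t=cv2.imread("pics/q4t_full.png"); cv2.imwrite("pics/ridert.png",cv2.resize(t[180:210,240:280],None,fx=18,fy=18,interpolation=cv2.INTER_CUBIC))
E
```

```text
tip [-0.0614  0.0527] root [-0.0454  0.0538]
rider side [array([-0.0806, -0.0823]), array([-0.0854, -0.0604])]
rider side [array([-0.0841, -0.0672]), array([-0.0888, -0.0456])]
rider side [array([-0.0888, -0.0528]), array([-0.0935, -0.0314])]
rider top [array([-0.076 , -0.0647]), array([-0.0782, -0.0646]), array([-0.0885, -0.0641]), array([-0.0906, -0.0641])]
grip [-0.0707  0.0737]
```

View pics/rider.png

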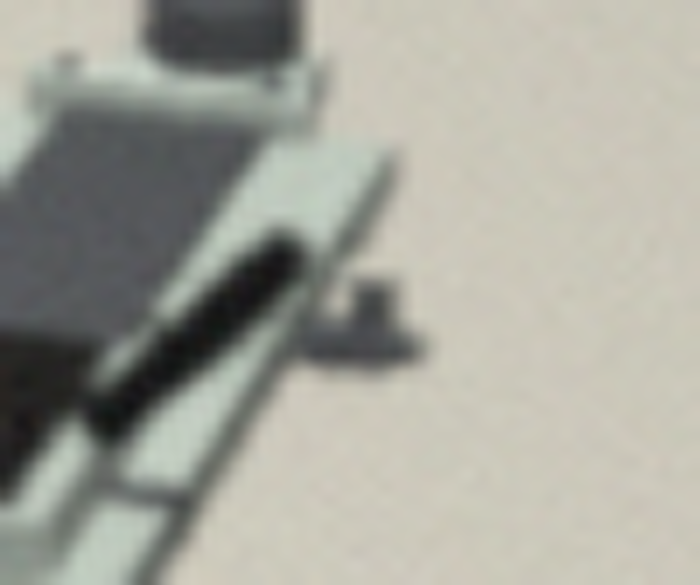

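View pics/ridert.png

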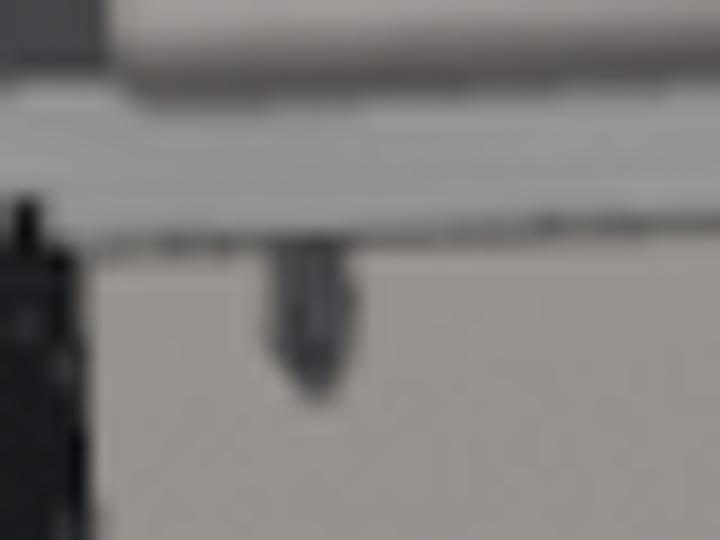

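```bash
python3 - <<'E'
from h import *
t=cv2.imread("pics/top0.png"); cv2.imwrite("pics/pt.png",cv2.resize(t[180:210,190:235],None,fx=17,fy=17,interpolation=cv2.INTER_CUBIC))
yaw=.093;o=np.array([.6008,.0649])
for s in((-.055,.053,.018),(-.062,.053,.016),(-.062,.0737,.016)):
    p=[o[0]+s[0]*np.cos(yaw)-s[1]*np.sin(yaw),o[1]+s[0]*np.sin(yaw)+s[1]*np.cos(yaw),s[2]]; print((proj("top",p)+.5-[190,180])*17)
E
```

```text
[621.8741 214.5852]
[623.442  246.6826]
[531.9033 250.8121]
```

View pics/pt.png

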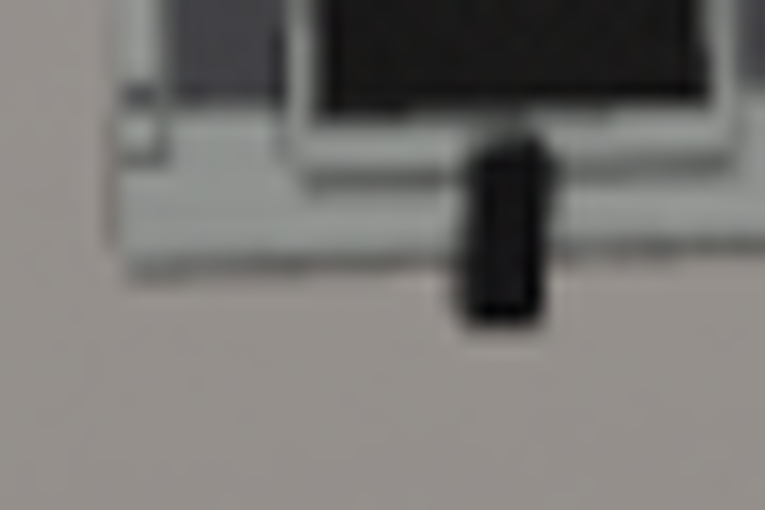

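```bash
cat > stg.py <<'E'
from h import *
yaw=.093;o=np.array([.6008,.0649])
def st(p): d=np.asarray(p)[:2]-o; return np.array([d[0]*np.cos(yaw)+d[1]*np.sin(yaw),-d[0]*np.sin(yaw)+d[1]*np.cos(yaw)])
def wd(x,y,z): return np.array([o[0]+x*np.cos(yaw)-y*np.sin(yaw),o[1]+x*np.sin(yaw)+y*np.cos(yaw),z])
E
python3 - <<'E'
from stg import *
k=lambda x,y:T(x,y,17,190,180)
print([st(atz("top",k(502,318),z)) for z in(.09,.098)],[st(atz("top",k(508,170),z)) for z in(.055,.065)])
r=lambda x,y:T(x,y,18,240,180)
print([st(atz("top",r(312,y),z)) for y,z in((270,.02),(330,.02),(390,.016))])
for s in((-.066,.0737,.026),(-.068,.0737,.016)): print("side",(proj("side",wd(*s))+.5-[235,200])*[14,13])
for y in(-.0645,-.06,-.07): print("rider fin side",y,(proj("side",wd(-.075,y,.027))+.5-[235,200])*[14,13],(proj("side",wd(-.075,y,.016))+.5-[235,200])*[14,13])
E
```

```text
[array([-0.0919,  0.0753]), array([-0.0935,  0.0747])] [array([-0.0517,  0.0756]), array([-0.0538,  0.0749])]
[array([-0.0703, -0.0646]), array([-0.0832, -0.0641]), array([-0.0955, -0.0635])]
side [171.767  505.7689]
side [179.4178 541.0319]
rider fin side -0.0645 [342.085  279.4099] [341.1868 314.3723]
rider fin side -0.06 [338.1098 286.1651] [337.2205 321.2112]
rider fin side -0.07 [346.9118 271.2075] [346.0029 306.0681]
```

Emit:
move_arm(
  moves=[
    [[0,0,0],[0,-0.002,0],-1],
    [[0,0,0],[0,-0.004,0],-1],
    [[0,0,0],[0,-0.006,0],-1],
    [[0,0,0],[0,-0.008,0],-1],
    [[0,0,0],[0,-0.008,0],-1],
    [[0,0,0],[0,-0.008,0],-1],
    [[0,0,0],[0,-0.008,0],-1],
    [[0,0,0],[0,-0.008,0],-1],
    [[0,0,0],[0,-0.006,0],-1],
    [[0,0,0],[0,-0.004,0],-1],
    [[0,0,0],[0,-0.002,0],-1],
    [[0,0,0],[0,0,0],-1],
  ],
)

```text
t: 16.07
tcp_pos: [0.5295, 0.067, 0.0722]
tool_rot: [-3.137, 0.619, -3.049]
contact_force: [5.3, -0.4, -5.2]
grip_width: 0.0195
```

```bash
python3 rel.py ; python3 pic.py s1 side 200 150 310 250 6; python3 -c "
from stg import *;s=get_state();print(st(s['tcp_pos']))"
```

```text
t 16.0667 q [-0.5205 -0.158   0.2725  2.4448  0.5183  0.2672  0.9632] F [ 5.3209 -0.3869 -5.2428] w 0.0195
tcp [0.5295 0.067  0.0722] axes
 [[-0.8107 -0.0756 -0.5805]
 [-0.09    0.9959 -0.0041]
 [ 0.5785  0.0489 -0.8142]]
[-0.0708  0.0087]
```

View pics/s1.png

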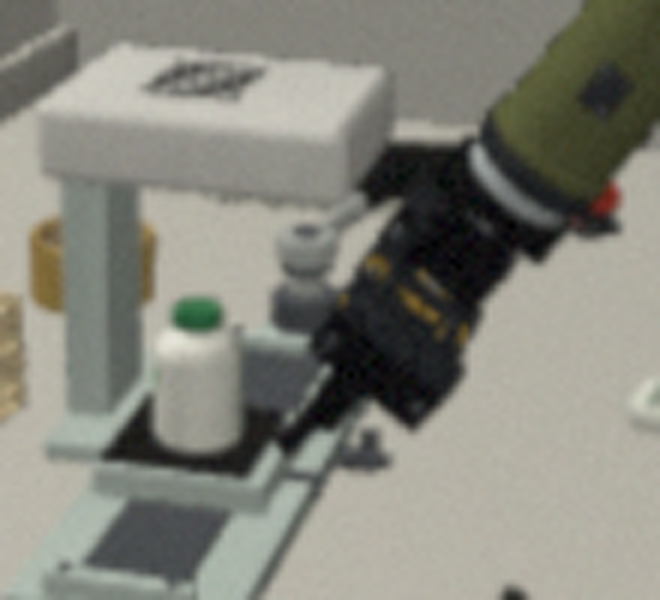

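Emit:
move_arm(
  moves=[
    [[0,0,0],[0,-0.002,0],-1],
    [[0,0,0],[0,-0.004,0],-1],
    [[0,0,0],[0,-0.006,0],-1],
    [[0,0,0],[0,-0.008,0],-1],
    [[0,0,0],[0,-0.008,0],-1],
    [[0,0,0],[0,-0.006,0],-1],
    [[0,0,0],[0,-0.004,0],-1],
    [[0,0,0],[0,-0.002,0],-1],
    [[0,0,0],[0,0,0],-1],
  ],
)

```text
t: 16.87
tcp_pos: [0.533, 0.0276, 0.0722]
tool_rot: [-3.137, 0.619, -3.048]
contact_force: [8.1, -1.0, -8.8]
grip_width: 0.0196
```

```bash
python3 rel.py ; python3 pic.py s2 side 200 150 310 250 6; python3 pic.py s2t top 185 120 355 220 4.7; python3 -c "
from stg import *;s=get_state();print(st(s['tcp_pos']))"
```

```text
t 16.8667 q [-0.4722 -0.1655  0.3454  2.4469  0.307   0.2411  1.274 ] F [ 8.0744 -0.9833 -8.7629] w 0.0196
tcp [0.533  0.0276 0.0722] axes
 [[-0.8108 -0.0762 -0.5804]
 [-0.0907  0.9959 -0.0041]
 [ 0.5783  0.0493 -0.8143]]
[-0.0709 -0.0309]
```

View pics/s2.png

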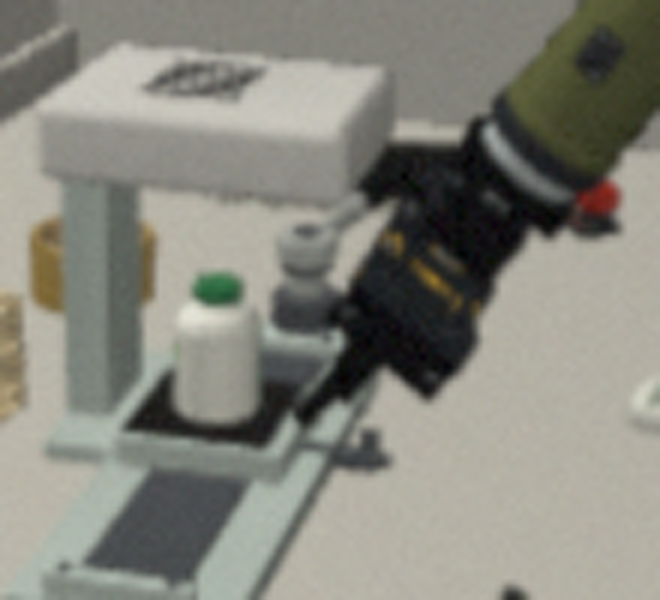

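View pics/s2t.png

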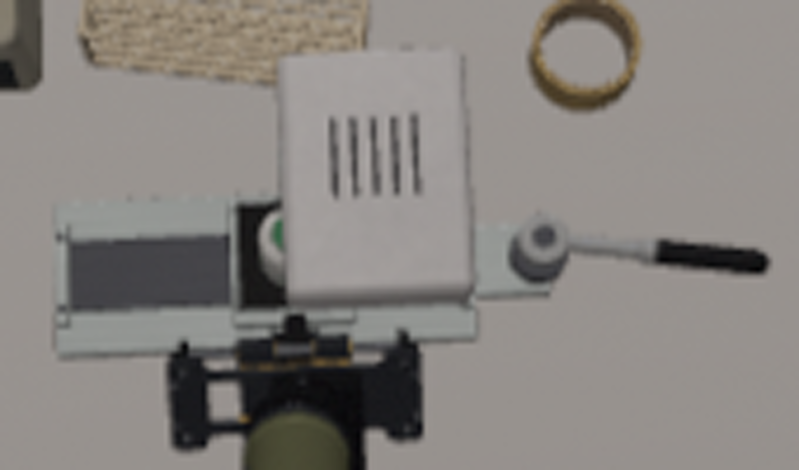

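Emit:
move_arm(
  moves=[
    [[0,0,0],[0,-0.002,0],-1],
    [[0,0,0],[0,-0.004,0],-1],
    [[0,0,0],[0,-0.006,0],-1],
    [[0,0,0],[0,-0.006,0],-1],
    [[0,0,0],[0,-0.006,0],-1],
    [[0,0,0],[0,-0.004,0],-1],
    [[0,0,0],[0,-0.003,0],-1],
    [[0,0,0],[0,0,0],-1],
    [[0,0,0],[0,0,0],-1],
  ],
)

```text
t: 17.72
tcp_pos: [0.5358, -0.0032, 0.0723]
tool_rot: [-3.136, 0.619, -3.048]
contact_force: [11.0, -0.5, -10.4]
grip_width: 0.0194
```

```bash
python3 rel.py ; python3 pic.py s3 side 225 195 285 245 12; python3 pic.py s3t top 185 120 355 220 4.7; python3 -c "
from stg import *;s=get_state();print(st(s['tcp_pos']))"
```

```text
t 17.7167 q [-0.5416 -0.1768  0.5052  2.4445  0.1933  0.2371  1.4738] F [ 11.0342  -0.5143 -10.4146] w 0.0194
tcp [ 0.5358 -0.0032  0.0723] axes
 [[-0.8108 -0.0765 -0.5803]
 [-0.0909  0.9959 -0.0044]
 [ 0.5782  0.0492 -0.8144]]
[-0.071  -0.0618]
```

View pics/s3.png

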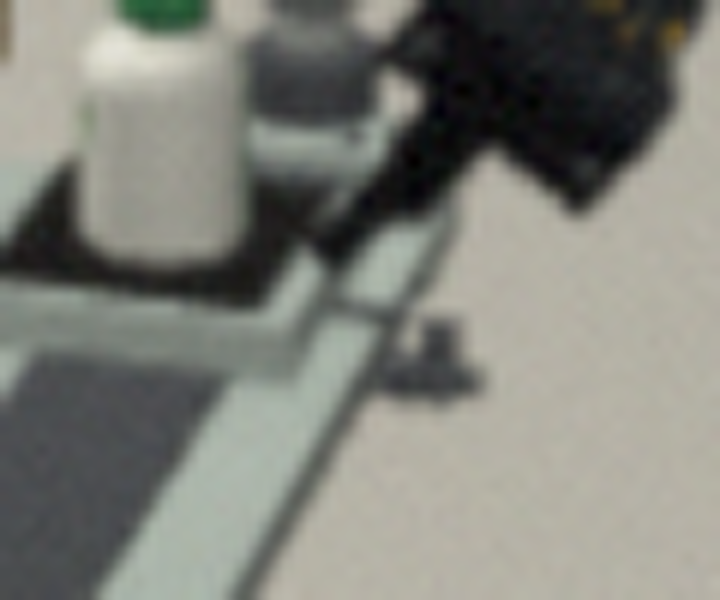

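View pics/s3t.png

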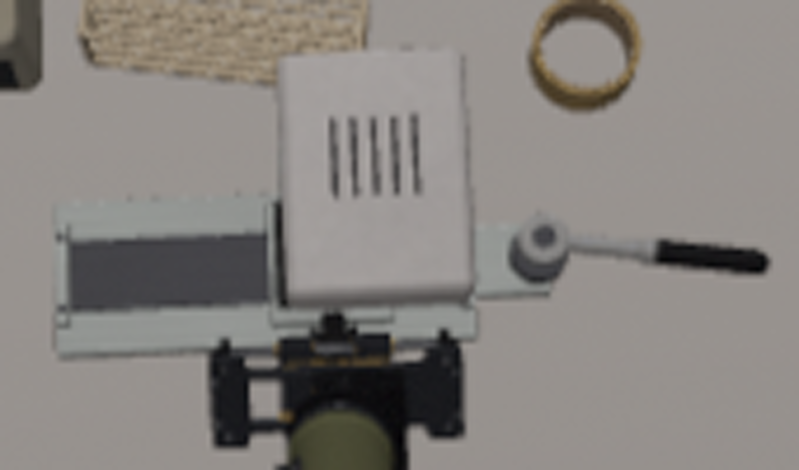

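```bash
python3 - <<'E'
from stg import *
import cv2
for n in("top0","s3t_full"):
    t=cv2.imread(f"pics/{n}.png"); cv2.imwrite(f"pics/z_{n}.png",cv2.resize(t[180:202,(198 if n=="top0" else 235):(243 if n=="top0" else 280)],None,fx=17,fy=17,interpolation=cv2.INTER_CUBIC))
for z in(.016,.027):print((proj("side",wd(-.085,-.0645,z))+.5-[225,195])*12)
for y in(-.0618,-.0645): print((proj("side",wd(-.066,y,.026))+.5-[225,195])*12)
E
```

```text
[444.1488 354.1819]
[445.0123 321.8709]
[382.5304 321.0368]
[384.6197 317.3071]
```

View pics/z_top0.png

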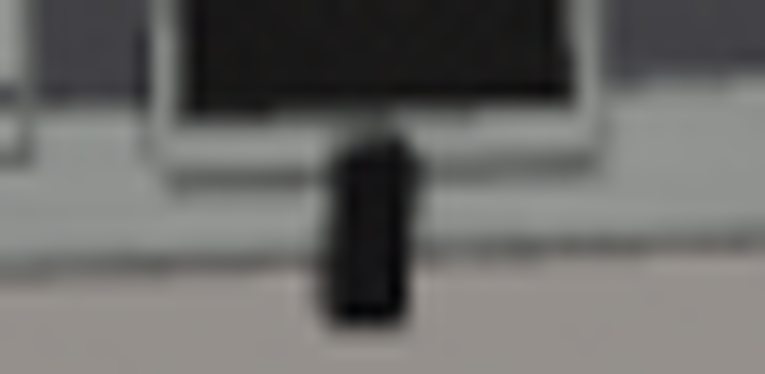

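View pics/z_s3t_full.png

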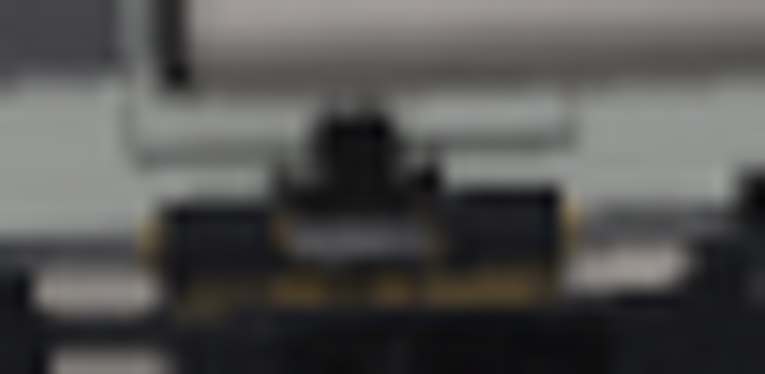

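```bash
python3 - <<'E'
from stg import *
for (a,b,off) in ((155,602,198),(130,575,235)):
  for z in (.035,.045): print([st(atz("top",T(x,160,17,off,180),z)) for x in(a,b,(a+b)/2)])
E
```

```text
[array([-0.0428,  0.1256]), array([-0.0474,  0.0255]), array([-0.0451,  0.0755])]
[array([-0.045 ,  0.1246]), array([-0.0496,  0.0251]), array([-0.0473,  0.0748])]
[array([-0.049 , -0.0097]), array([-0.0536, -0.1093]), array([-0.0513, -0.0595])]
[array([-0.0512, -0.0099]), array([-0.0557, -0.1089]), array([-0.0535, -0.0594])]
```

Emit:
move_arm(
  moves=[
    [[0,0,0],[0,-0.002,0],-1],
    [[0,0,0],[0,-0.002,0],-1],
    [[0,0,0],[0,0,0],-1],
    [[0,0,0],[0,0,0],-1],
  ],
)

```text
t: 18.15
tcp_pos: [0.5362, -0.0068, 0.0723]
tool_rot: [-3.136, 0.619, -3.047]
contact_force: [11.0, 1.9, -11.4]
grip_width: 0.0197
```

```bash
python3 rel.py ; python3 pic.py s4 side 225 195 285 245 12;python3 pic.py s4t top 225 160 275 200 16; python3 -c "
from stg import *;s=get_state();print(st(s['tcp_pos']))"
```

```text
t 18.15 q [-0.5521 -0.1783  0.5265  2.4439  0.1794  0.2372  1.4986] F [ 11.0235   1.8812 -11.4373] w 0.0197
tcp [ 0.5362 -0.0068  0.0723] axes
 [[-0.8107 -0.0769 -0.5803]
 [-0.0914  0.9958 -0.0042]
 [ 0.5782  0.0496 -0.8144]]
[-0.071  -0.0654]
```

View pics/s4.png

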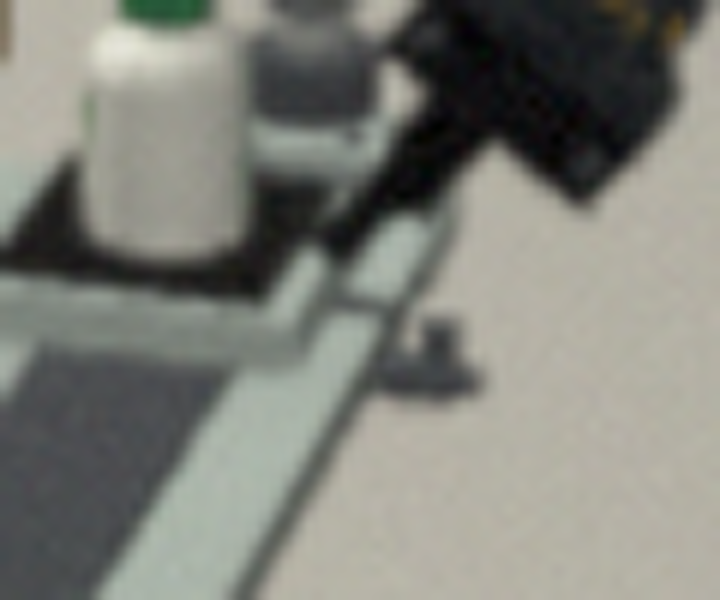

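View pics/s4t.png

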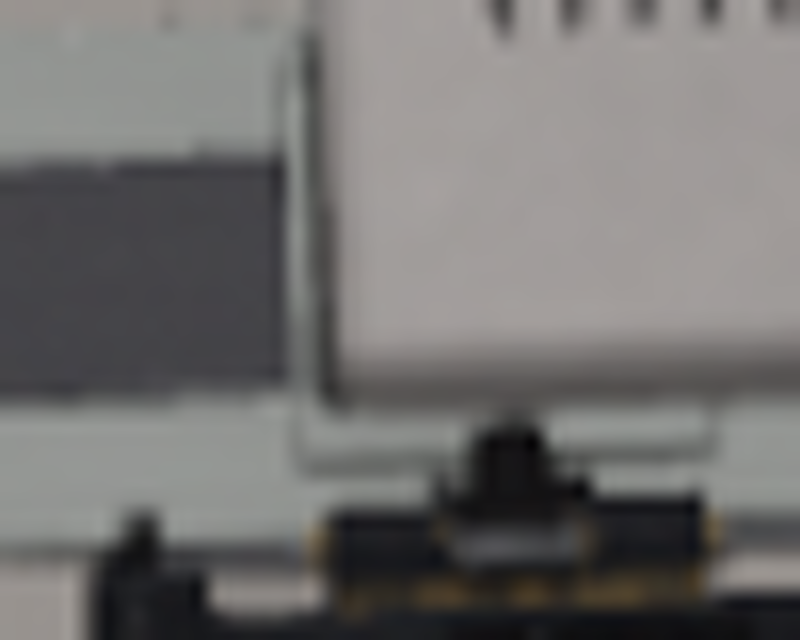

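Emit:
move_arm(
  moves=[
    [[0,0,0],[0,0,0],-0.5],
    [[0,0,0],[0,0,0],-0.4],
    [[0,0,0],[0,0,0],-0.2],
    [[0,0,0],[0,0,0],0],
    [[0,0,0],[0,0,0],0],
    [[0,0,0],[0,0,-0.006],0],
    [[0,0,0],[0,0,-0.012],0],
    [[0,0,0],[0,0,-0.012],0],
    [[0,0,0],[0,0,-0.012],0],
    [[0,0,0],[0,0,0],0],
    [[0,0,0],[0,0,0],0],
  ],
)

```text
t: 19.17
tcp_pos: [0.5134, -0.0109, 0.1062]
tool_rot: [-3.136, 0.621, -3.051]
contact_force: [-0.1, -0.5, -0.4]
grip_width: 0.0435
```

```bash
python3 rel.py ; python3 pic.py s5 side 225 195 285 245 12;python3 pic.py s5t top 225 160 275 200 16; python3 -c "
from stg import *;s=get_state();print(st(s['tcp_pos']))"
```

```text
t 19.1667 q [-0.1249 -0.2673  0.1188  2.4477 -0.0472  0.3402  1.6985] F [-0.051  -0.5405 -0.3716] w 0.0435
tcp [ 0.5134 -0.0109  0.1062] axes
 [[-0.8098 -0.0733 -0.5821]
 [-0.0871  0.9962 -0.0043]
 [ 0.5802  0.0472 -0.8131]]
[-0.0943 -0.0657]
```

View pics/s5.png

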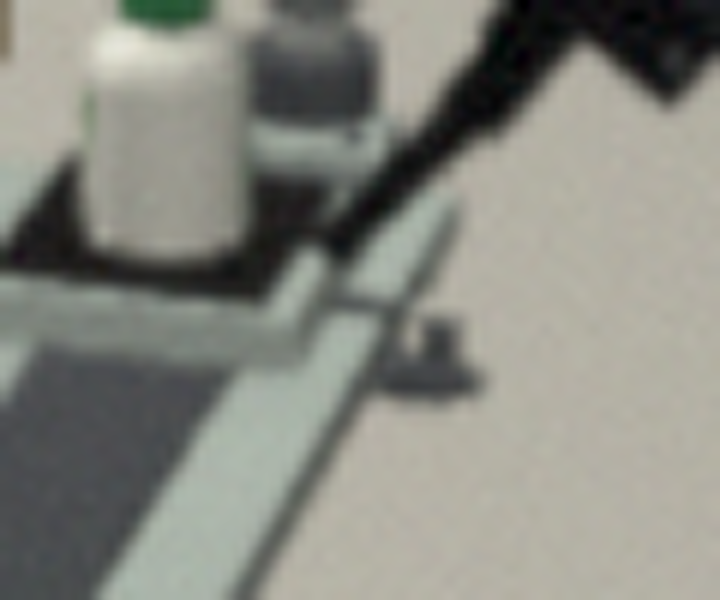

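View pics/s5t.png

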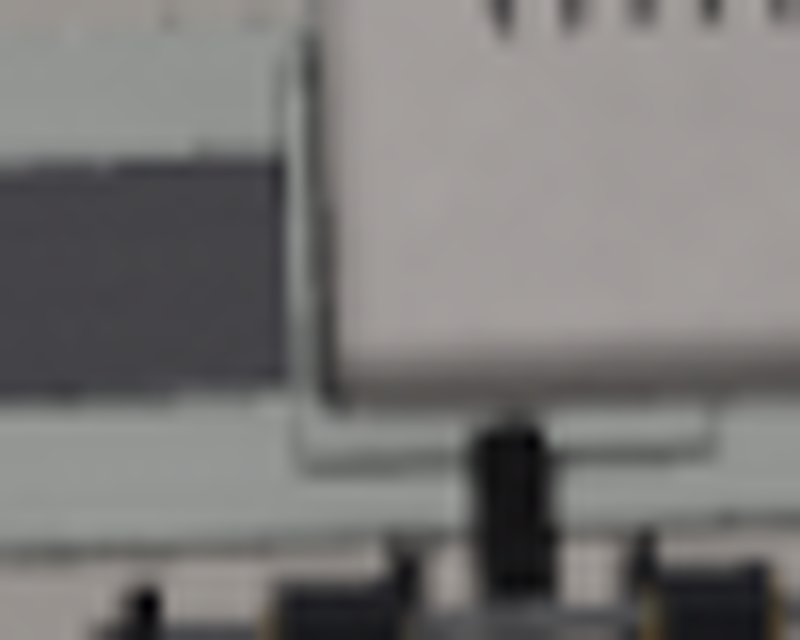

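```bash
python3 - <<'E'
from stg import *
t=lambda x,y:T(x,y,16,225,160)
print("front c",[st(atz("top",t(x,460),.04)) for x in(297,718,507.5)])
print("bar",[st(atz("top",t(511,450),.057)),st(atz("top",t(515,580),.09))])
k=lambda x,y:T(x,y,17,190,180)
print("init bar same",st(atz("top",k(508,170),.057)),st(atz("top",k(503,300),.09)))
im=cv2.imread("pics/q4t_full.png").astype(float).sum(2)
for r in range(194,201):
    row=im[r,250:266]; w=np.clip(np.median(row)-row-60,0,None); print(r,(w*np.arange(250,266)).sum()/max(w.sum(),1e-9), st(atz("top",((w*np.arange(250,266)).sum()/max(w.sum(),1e-9),r),.02)))
im=cv2.imread("pics/s5t_full.png").astype(float).sum(2)
for r in range(187,196):
    row=im[r,248:266]; w=np.clip(np.median(row)-row-80,0,None); u=(w*np.arange(248,266)).sum()/max(w.sum(),1e-9); print("bar",r,u,st(atz("top",(u,r),.07)))
im=cv2.imread("pics/top0.png").astype(float).sum(2)
for r in range(189,198):
    row=im[r,211:229]; w=np.clip(np.median(row)-row-80,0,None); u=(w*np.arange(211,229)).sum()/max(w.sum(),1e-9); print("bar0",r,u,st(atz("top",(u,r),.07)))
E
```

```text
front c [array([-0.0477, -0.0134]), array([-0.0523, -0.1132]), array([-0.05  , -0.0633])]
bar [array([-0.0513, -0.0641]), array([-0.0891, -0.0635])]
init bar same [-0.0521  0.0755] [-0.0879  0.075 ]
194 256.6505102040816 [-0.0682 -0.0639]
195 256.8412698412698 [-0.0721 -0.0645]
196 256.99866844207725 [-0.076  -0.0649]
197 256.912 [-0.0799 -0.0644]
198 256.82591093117406 [-0.0838 -0.0639]
199 256.81398416886543 [-0.0877 -0.0637]
200 256.93260473588344 [-0.0916 -0.064 ]
bar 187 256.3667315175097 [-0.0516 -0.0638]
bar 188 256.4625360230548 [-0.0554 -0.064 ]
bar 189 256.4947478991597 [-0.0593 -0.0639]
bar 190 256.56272661348805 [-0.0631 -0.064 ]
bar 191 256.61463046757166 [-0.0669 -0.064 ]
bar 192 256.6656804733728 [-0.0707 -0.064 ]
bar 193 257.086 [-0.0746 -0.0654]
bar 194 256.95238095238096 [-0.0784 -0.0648]
bar 195 256.90995260663504 [-0.0822 -0.0644]
bar0 189 219.6954887218045 [-0.0529  0.0734]
bar0 190 219.54327666151468 [-0.0567  0.0741]
bar0 191 219.5018674136321 [-0.0605  0.0743]
bar0 192 219.44170890658944 [-0.0643  0.0747]
bar0 193 219.26029159519726 [-0.0681  0.0755]
bar0 194 219.2770083102493 [-0.0719  0.0755]
bar0 195 219.16778523489933 [-0.0757  0.076 ]
bar0 196 219.06687163720215 [-0.0795  0.0765]
bar0 197 219.0249297752809 [-0.0833  0.0768]
```

```bash
python3 - <<'E'
from stg import *
im=cv2.imread("pics/s5_full.png"); cv2.imwrite("pics/s5z.png",cv2.resize(im[214:232,250:270],None,fx=36,fy=32,interpolation=cv2.INTER_CUBIC))
for y in(-.06,-.064,-.068):
  print(y,[((proj("side",wd(x,y,z))+.5-[250,214])*[36,32]).round() for x,z in((-.055,.027),(-.065,.027),(-.066,.016),(-.085,.027),(-.085,.016))])
g=im.astype(int).sum(2); print(g[216:230,251:267])
E
```

```text
-0.06 [array([139., 235.]), array([234., 246.]), array([242., 333.]), array([425., 267.]), array([423., 353.])]
-0.064 [array([149., 221.]), array([243., 231.]), array([251., 318.]), array([434., 252.]), array([431., 338.])]
-0.068 [array([158., 206.]), array([253., 216.]), array([260., 303.]), array([443., 237.]), array([440., 323.])]
[[392 222 137 228 391 498 513 512 465 347 339 445 519 521 529 519]
 [448 291 258 350 475 522 521 482 376 297 379 492 525 526 525 526]
 [396 303 314 424 490 508 502 451 284 309 418 517 526 522 517 521]
 [329 275 293 357 394 430 438 360 304 396 475 525 518 522 526 520]
 [296 269 275 274 282 305 290 288 388 479 499 511 518 525 519 520]
 [319 382 439 430 414 341 236 284 393 380 367 406 448 512 517 532]
 [377 470 505 500 485 373 256 322 436 295 234 286 405 511 519 527]
 [435 503 509 506 452 311 247 340 433 275 187 247 397 515 518 525]
 [480 510 516 489 388 239 238 282 332 225 181 240 385 499 522 520]
 [506 514 497 452 307 227 246 235 239 218 212 231 305 413 482 518]
 [507 512 474 347 256 226 209 196 199 210 207 214 227 309 419 508]
 [508 501 427 280 253 278 224 202 200 200 204 215 236 314 435 520]
 [509 484 359 276 367 440 420 371 359 359 327 368 438 447 502 523]
 [496 428 291 326 467 517 508 487 488 482 476 491 523 511 521 527]]
```

View pics/s5z.png

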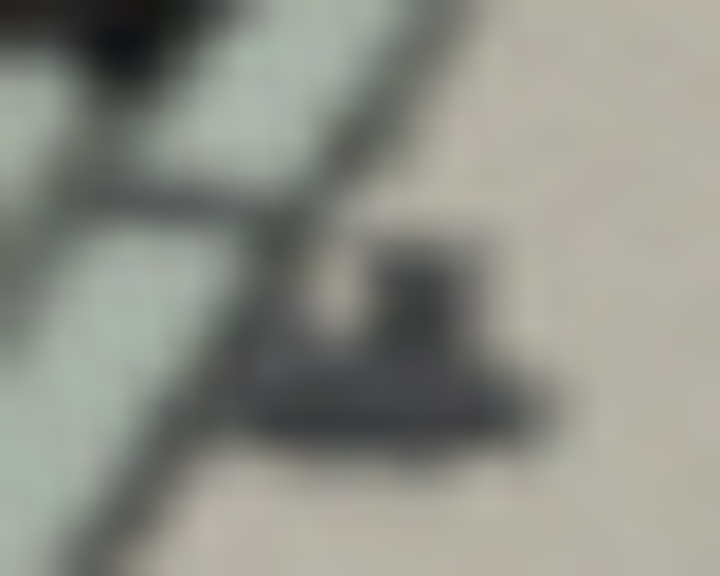

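Emit:
move_arm(
  moves=[
    [[0,4,0],[0.003,0,-0.01],0],
    [[0,5,0],[0.004,0,-0.008],0],
    [[0,5,0],[0.005,0,-0.008],0],
    [[0,5,0],[0.006,0,-0.006],0],
    [[0,0,0],[0,0,0],0],
    [[0,0,0],[0,0,0],0],
  ],
)

```text
t: 19.77
tcp_pos: [0.4825, -0.0107, 0.1245]
tool_rot: [-3.138, 0.289, -3.047]
contact_force: [-0.4, 1.0, -0.8]
grip_width: 0.0436
```

```bash
python3 rel.py ; python3 pic.py u1 side 190 130 310 250 5; python3 -c "
from stg import *;s=get_state();print(st(s['tcp_pos']))"
```

```text
t 19.7667 q [-0.1071 -0.1767  0.0803  2.2161 -0.002   0.8126  1.6397] F [-0.395   1.0379 -0.7727] w 0.0436
tcp [ 0.4825 -0.0107  0.1245] axes
 [[-0.9542 -0.0903 -0.2854]
 [-0.093   0.9957 -0.0038]
 [ 0.2845  0.0229 -0.9584]]
[-0.1261 -0.0644]
```

View pics/u1.png

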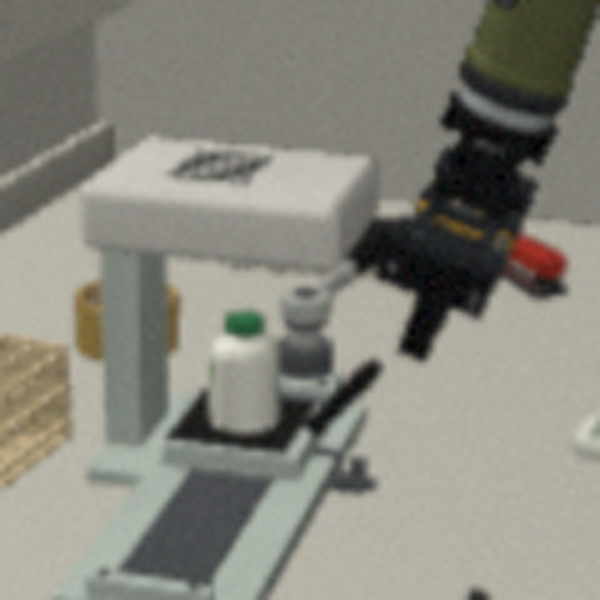

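Emit:
move_arm(
  moves=[
    [[0,5.5,0],[0.004,0,-0.02],0],
    [[0,5.5,0],[0,0,-0.025],-0.5],
    [[0,5.5,0],[0,0,-0.03],-1],
    [[0,0,0],[0,-0.02,-0.02],-1],
    [[0,0,0],[0,-0.034,0],-1],
    [[0,0,0],[0,-0.034,0],-1],
    [[0,0,0],[0,-0.034,0],-1],
    [[0,0,0],[0,-0.034,0],-1],
    [[0,0,0],[0,-0.034,0],-1],
    [[0,0,0],[0,-0.034,0],-1],
    [[0,0,0],[0,-0.034,0],-1],
    [[0,0,0],[0,-0.02,0],-1],
    [[0,0,0],[0,0,0],-1],
  ],
)

```text
t: 20.9
tcp_pos: [0.4872, -0.2952, 0.2168]
tool_rot: [-3.135, -0.002, -3.058]
contact_force: [-0.6, -1.0, -0.0]
grip_width: 0.0003
```

Emit:
move_arm(
  moves=[
    [[0,0,6.9],[0,0,0],-1],
    [[0,0,6.9],[0,0,0],-1],
    [[0,0,6.9],[0,0,0],-1],
    [[0,0,6.9],[0,0,0],-1],
    [[0,0,6.9],[0,0,0],-1],
    [[0,0,6.9],[0,0,0],-1],
    [[0,0,6.9],[0,0,0],-1],
    [[0,0,6.9],[0,0,0],-1],
    [[0,0,6.9],[0,0,0],-1],
    [[0,0,6.9],[0,0,0],-1],
    [[0,0,6.9],[0,0,0],-1],
    [[0,0,6.9],[0,0,0],-1],
    [[0,0,6.9],[0,0,0],-1],
    [[0,0,0],[0,0,0],-1],
  ],
)

```text
t: 22.07
tcp_pos: [0.489, -0.2884, 0.2171]
tool_rot: [-3.141, 0.003, 1.665]
contact_force: [0.3, 0.2, 0.1]
grip_width: 0.0004
```

```bash
python3 rel.py .66 -.283 .2; python3 pic.py w1 top 255 130 395 240 5.5
```

```text
t 22.0667 q [ 0.0574  0.1519  0.4757  1.686  -0.0689  1.3196  0.6398] F [0.2548 0.1739 0.1095] w 0.0004
tcp [ 0.489  -0.2884  0.2171] axes
 [[-0.0941  0.9956 -0.0028]
 [ 0.9956  0.0941 -0.0005]
 [-0.0002 -0.0029 -1.    ]]
shift in tool axes [-0.0107  0.1707  0.0171]
```

View pics/w1.png

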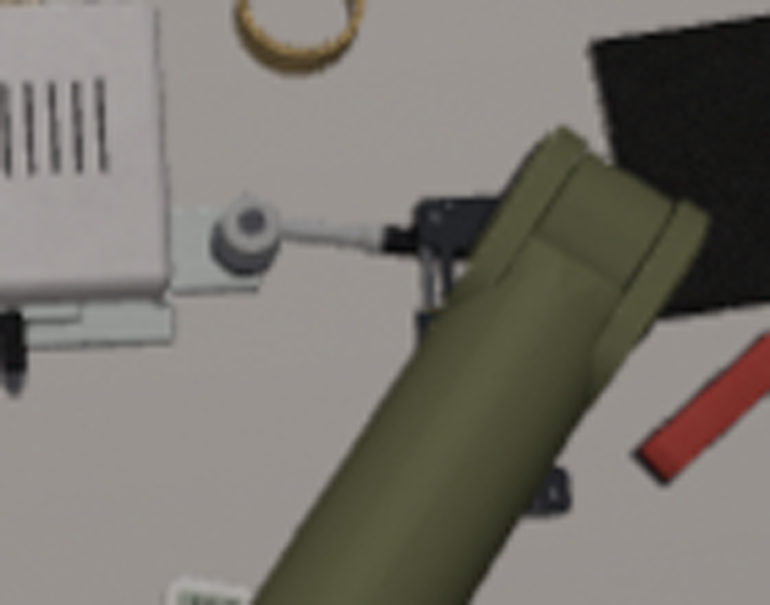

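Emit:
move_arm(
  moves=[
    [[0,0,0],[-0.002,0.02,0],-1],
    [[0,0,0],[-0.002,0.03,0],-1],
    [[0,0,0],[-0.002,0.03,0],-1],
    [[0,0,0],[-0.002,0.03,0],-1],
    [[0,0,0],[-0.002,0.03,0],-1],
    [[0,0,0],[0,0.03,0],-1],
    [[0,0,0],[0,0.006,0],-1],
    [[0,0,0],[0,0,0],-1],
    [[0,0,0],[0,0,0],-1],
  ],
)

```text
t: 22.87
tcp_pos: [0.6648, -0.2828, 0.2176]
tool_rot: [-3.14, 0.004, 1.669]
contact_force: [-0.5, -1.3, -0.0]
grip_width: 0.0004
```

```bash
python3 rel.py .665 -.283 .055; python3 pic.py w2 top 255 100 395 210 5.5; python3 pic.py w2s side 200 100 340 230 4.5
```

```text
t 22.8667 q [ 0.0731  0.501   0.4364  1.2614 -0.2025  1.4223  0.5897] F [-0.4922 -1.2961 -0.0367] w 0.0004
tcp [ 0.6648 -0.2828  0.2176] axes
 [[-0.0979  0.9952 -0.0037]
 [ 0.9952  0.0978 -0.002 ]
 [-0.0016 -0.0039 -1.    ]]
shift in tool axes [0.0004 0.0005 0.1626]
```

View pics/w2.png

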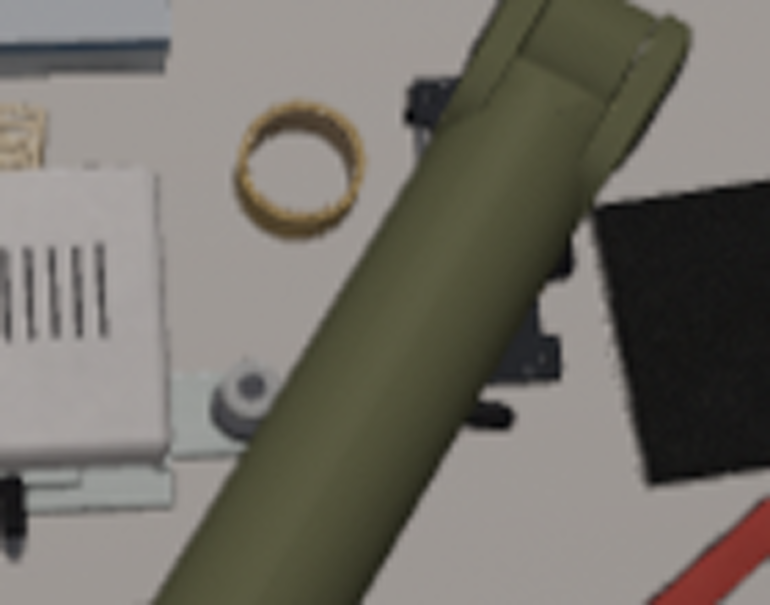

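View pics/w2s.png

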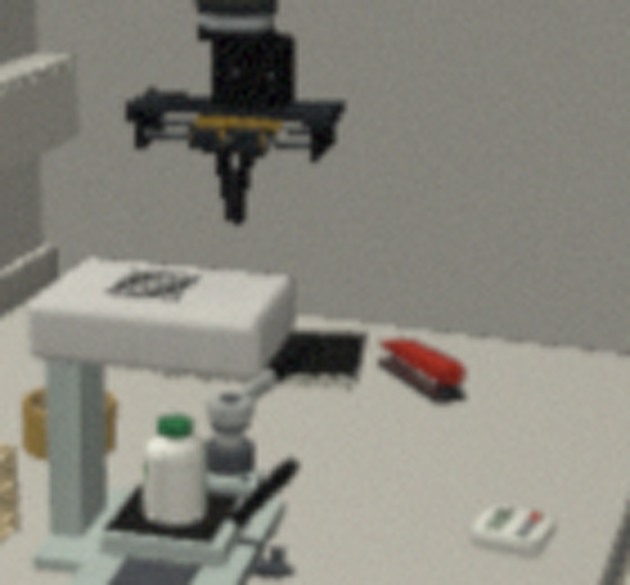

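Emit:
move_arm(
  moves=[
    [[0,0,0],[0,0,0.02],-1],
    [[0,0,0],[0,0,0.03],-1],
    [[0,0,0],[0,0,0.03],-1],
    [[0,0,0],[0,0,0.03],-1],
    [[0,0,0],[0,0,0.025],-1],
    [[0,0,0],[0,0,0.02],-1],
    [[0,0,0],[0,0,0.008],-1],
    [[0,0,0],[0,0,0],-1],
    [[0,0,0],[0,0,0],-1],
  ],
)

```text
t: 23.72
tcp_pos: [0.6656, -0.2841, 0.0568]
tool_rot: [3.141, 0.004, 1.666]
contact_force: [0.3, 0.4, 0.3]
grip_width: 0.0008
```

```bash
python3 rel.py .655 -.283 .055; python3 pic.py w3 top 255 100 395 210 5.5; python3 pic.py w3s side 200 100 340 230 4.5
```

```text
t 23.7167 q [ 0.0845  0.6075  0.4037  1.4366 -0.2453  1.1447  0.62  ] F [0.3463 0.4066 0.2645] w 0.0008
tcp [ 0.6656 -0.2841  0.0568] axes
 [[-0.0955  0.9954 -0.0043]
 [ 0.9954  0.0955  0.0011]
 [ 0.0015 -0.0041 -1.    ]]
shift in tool axes [ 0.0021 -0.0105  0.0017]
```

View pics/w3.png

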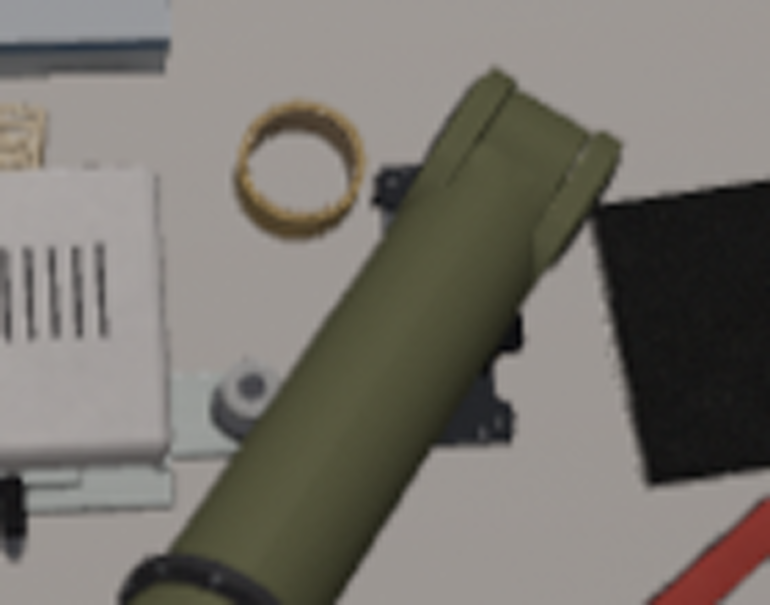

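View pics/w3s.png

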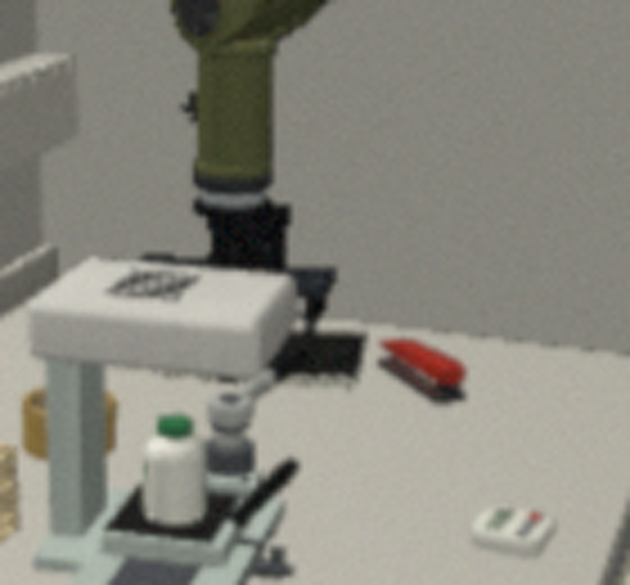

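```bash
cat > arc.py <<'E'
import sys
from stg import *
A=np.array([.629,-.160]); e=float(sys.argv[1]) if len(sys.argv)>1 else .0225
def P(s): return A+.125*np.array([-np.sin(s),-np.cos(s)])+e*np.array([np.cos(s),-np.sin(s)])
s=get_state();p=s["tcp_pos"][:2]; d=p-A
# handle angle implied by present post position
r=np.hypot(*d); al=np.arctan2(-d[0],-d[1]) ; print("psi implied (r=%.4f)"%r, al+np.arcsin(e/r), "screw~",al+np.arcsin(e/r)+.093,"F",s["contact_force"])
X=np.array([-.0955,.9954]);Y=np.array([.9954,.0955])
q=p
if len(sys.argv)>3:
    for a in np.arange(float(sys.argv[2]),float(sys.argv[3])+1e-6,float(sys.argv[4])): n=P(a); print(round(a,3),"tool x %.4f y %.4f"%((n-q)@X,(n-q)@Y)); q=n
E
python3 arc.py .0225 .1 .9 .08
```

```text
psi implied (r=0.1299) -0.12142239916611344 screw~ -0.028422399166113443 F [-1.1717 -0.1807  0.3596]
0.1 tool x 0.0004 y -0.0280
0.18 tool x 0.0006 y -0.0101
0.26 tool x 0.0014 y -0.0101
0.34 tool x 0.0022 y -0.0099
0.42 tool x 0.0030 y -0.0097
0.5 tool x 0.0037 y -0.0094
0.58 tool x 0.0045 y -0.0091
0.66 tool x 0.0052 y -0.0087
0.74 tool x 0.0059 y -0.0083
0.82 tool x 0.0065 y -0.0078
0.9 tool x 0.0071 y -0.0072
```

Emit:
move_arm(
  moves=[
    [[0,0,0],[0,-0.007,0.003],-1],
    [[0,0,0],[0,-0.007,0],-1],
    [[0,0,0],[0,-0.007,0],-1],
    [[0,0,0],[0,-0.007,0],-1],
    [[0,0,0],[0,-0.005,0],-1],
    [[0,0,0],[0.001,-0.005,0],-1],
    [[0,0,0],[0,-0.005,0],-1],
    [[0,0,0],[0.001,-0.005,0],-1],
    [[0,0,0],[0.001,-0.005,0],-1],
    [[0,0,0],[0.001,-0.005,0],-1],
    [[0,0,0],[0.0015,-0.005,0],-1],
    [[0,0,0],[0.0015,-0.005,0],-1],
    [[0,0,0],[0,0,0],-1],
  ],
)

```text
t: 24.9
tcp_pos: [0.5961, -0.2832, 0.0525]
tool_rot: [-3.141, 0.003, 1.666]
contact_force: [0.1, 0.9, 0.6]
grip_width: 0.0005
```

```bash
python3 rel.py;python3 arc.py .0225 .5 1.1 .04; python3 pic.py w4 top 255 100 395 210 5.5; python3 pic.py w4s side 200 130 340 250 5
```

```text
t 24.9 q [ 0.078   0.4894  0.4201  1.6222 -0.2158  1.0755  0.6527] F [0.0801 0.8588 0.6358] w 0.0005
tcp [ 0.5961 -0.2832  0.0525] axes
 [[-0.0955  0.9954 -0.0035]
 [ 0.9954  0.0955 -0.0009]
 [-0.0005 -0.0035 -1.    ]]
psi implied (r=0.1275) 0.43821011710299873 screw~ 0.5312101171029987 F [0.0801 0.8588 0.6358]
0.5 tool x 0.0034 y -0.0070
0.54 tool x 0.0022 y -0.0046
0.58 tool x 0.0023 y -0.0045
0.62 tool x 0.0025 y -0.0044
0.66 tool x 0.0027 y -0.0043
0.7 tool x 0.0029 y -0.0042
0.74 tool x 0.0030 y -0.0041
0.78 tool x 0.0032 y -0.0040
0.82 tool x 0.0033 y -0.0038
0.86 tool x 0.0035 y -0.0037
0.9 tool x 0.0036 y -0.0035
0.94 tool x 0.0038 y -0.0034
0.98 tool x 0.0039 y -0.0032
1.02 tool x 0.0040 y -0.0031
1.06 tool x 0.0042 y -0.0029
1.1 tool x 0.0043 y -0.0028
```

View pics/w4.png

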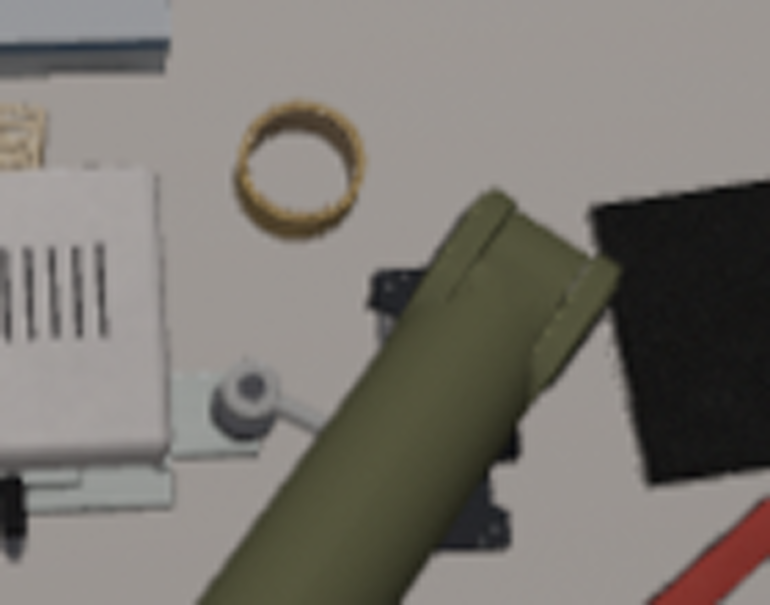

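View pics/w4s.png

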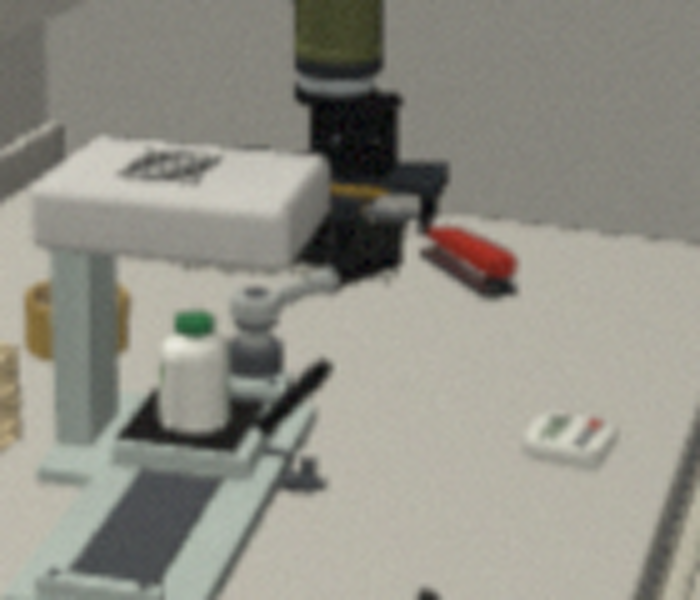

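Emit:
move_arm(
  moves=[
    [[0,0,0],[0.002,-0.0045,0],-1],
    [[0,0,0],[0.002,-0.0045,0],-1],
    [[0,0,0],[0.002,-0.0045,0],-1],
    [[0,0,0],[0.002,-0.0045,0],-1],
    [[0,0,0],[0.0025,-0.0045,0],-1],
    [[0,0,0],[0.0025,-0.0043,0],-1],
    [[0,0,0],[0.003,-0.0042,0],-1],
    [[0,0,0],[0.003,-0.004,0],-1],
    [[0,0,0],[0.003,-0.004,0],-1],
    [[0,0,0],[0,0,0],-1],
  ],
)

```text
t: 25.83
tcp_pos: [0.5586, -0.2654, 0.0535]
tool_rot: [3.136, 0.007, 1.667]
contact_force: [7.6, -2.7, -1.1]
grip_width: 0.0003
```

```bash
python3 arc.py .0225 .8 1.2 .02; python3 pic.py w5 top 255 100 395 210 5.5; python3 pic.py w5s side 200 130 340 250 5
```

```text
psi implied (r=0.1267) 0.7670910439516065 screw~ 0.8600910439516065 F [ 7.5963 -2.6723 -1.0521]
0.8 tool x 0.0025 y -0.0034
0.82 tool x 0.0017 y -0.0019
0.84 tool x 0.0017 y -0.0019
0.86 tool x 0.0018 y -0.0018
0.88 tool x 0.0018 y -0.0018
0.9 tool x 0.0018 y -0.0018
0.92 tool x 0.0019 y -0.0017
0.94 tool x 0.0019 y -0.0017
0.96 tool x 0.0019 y -0.0016
0.98 tool x 0.0020 y -0.0016
1.0 tool x 0.0020 y -0.0016
1.02 tool x 0.0020 y -0.0015
1.04 tool x 0.0021 y -0.0015
1.06 tool x 0.0021 y -0.0014
1.08 tool x 0.0021 y -0.0014
1.1 tool x 0.0021 y -0.0014
1.12 tool x 0.0022 y -0.0013
1.14 tool x 0.0022 y -0.0013
1.16 tool x 0.0022 y -0.0012
1.18 tool x 0.0022 y -0.0012
1.2 tool x 0.0023 y -0.0011
```

View pics/w5.png

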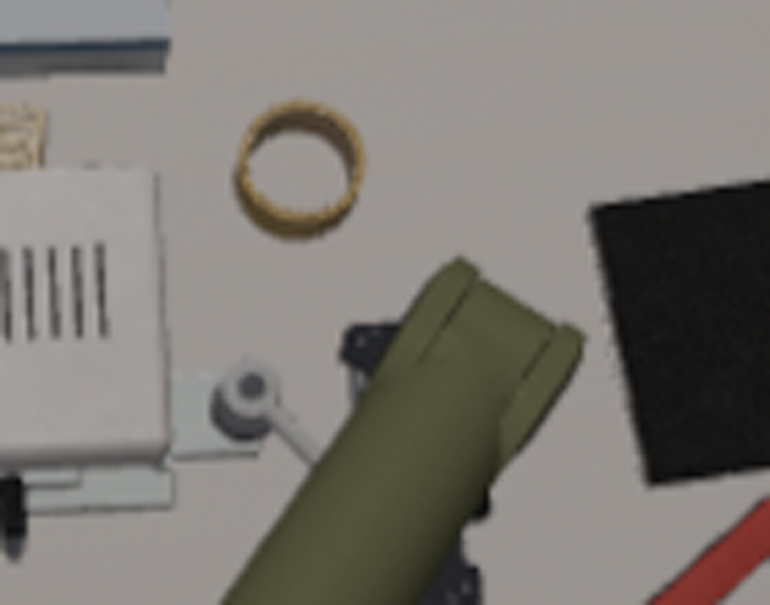

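View pics/w5s.png

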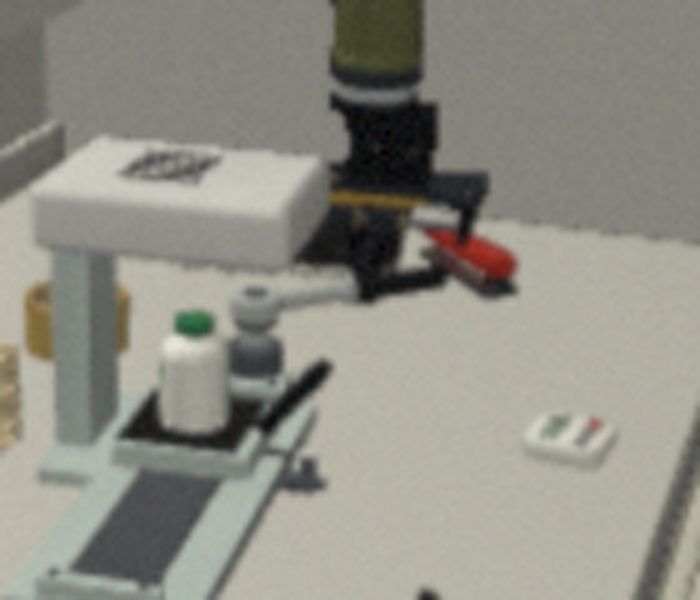

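```bash
python3 - <<'E'
from stg import *
f=lambda x,y:T(x,y,5,200,130)
A=np.array([.629,-.160])
for p in((444,270),(365,290)):
    q=atz("side",f(*p),.075)[:2]; d=q-A; print(q,np.hypot(*d),np.arctan2(-d[0],-d[1]))
g=lambda x,y:T(x,y,5.5,255,100)
a,b=[atz("top",g(*p),.075)[:2] for p in((268,408),(314,458))]; d=b-a; print(a,b,np.arctan2(-d[0],-d[1]))
E
```

```text
[ 0.5006 -0.3059] 0.19440300757882048 0.7217335767373819
[ 0.55   -0.2341] 0.10827946789086189 0.817595567075611
[ 0.6132 -0.1768] [ 0.5797 -0.2089] 0.8061020878002491
```

Emit:
move_arm(
  moves=[
    [[0,0,0],[0.0008,-0.0008,0],-1],
  ],
)

```text
t: 26.02
tcp_pos: [0.5584, -0.2653, 0.0535]
tool_rot: [3.135, 0.007, 1.667]
contact_force: [8.2, -2.7, -2.1]
grip_width: 0.0004
```

```bash
python3 arc.py
```

```text
psi implied (r=0.1267) 0.7691169624320908 screw~ 0.8621169624320908 F [ 8.2202 -2.7029 -2.0592]
```

Emit:
move_arm(
  moves=[
    [[0,0,0],[0.0012,-0.0012,0],-1],
  ],
)

```text
t: 26.1
tcp_pos: [0.5573, -0.2643, 0.0536]
tool_rot: [3.135, 0.008, 1.667]
contact_force: [8.8, -3.5, -2.2]
grip_width: -0.0
```

Emit:
move_arm(
  moves=[
    [[0,0,0],[0.0012,-0.0012,0],-1],
  ],
)

```text
t: 26.18
tcp_pos: [0.5561, -0.2632, 0.0536]
tool_rot: [3.135, 0.008, 1.667]
contact_force: [8.8, -3.0, -2.4]
grip_width: 0.0003
```

Emit:
move_arm(
  moves=[
    [[0,0,0],[0.0012,-0.0012,0],-1],
  ],
)

```text
t: 26.27
tcp_pos: [0.5548, -0.2621, 0.0536]
tool_rot: [3.135, 0.008, 1.667]
contact_force: [9.1, -2.3, -2.3]
grip_width: 0.0007
```

```bash
python3 arc.py; python3 pic.py w6 top 275 150 345 210 10; python3 pic.py w6s side 230 150 310 220 9
```

```text
psi implied (r=0.1262) 0.8080635172700845 screw~ 0.9010635172700845 F [ 9.0801 -2.3068 -2.3402]
```

View pics/w6.png

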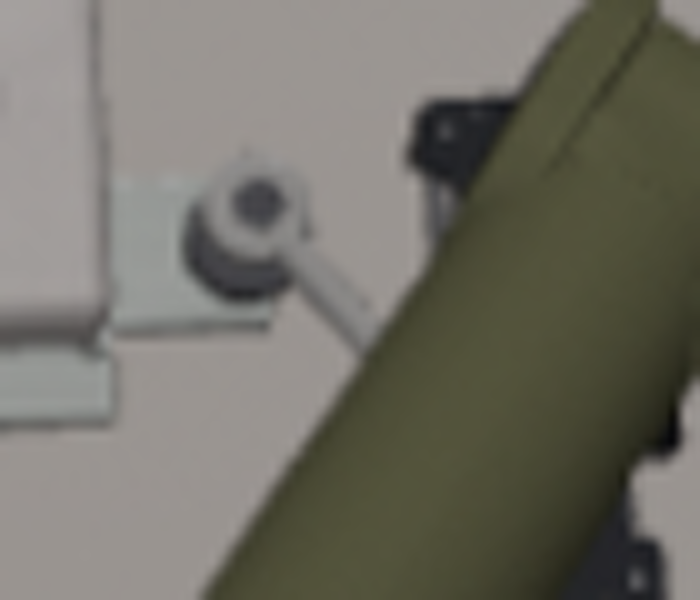

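View pics/w6s.png

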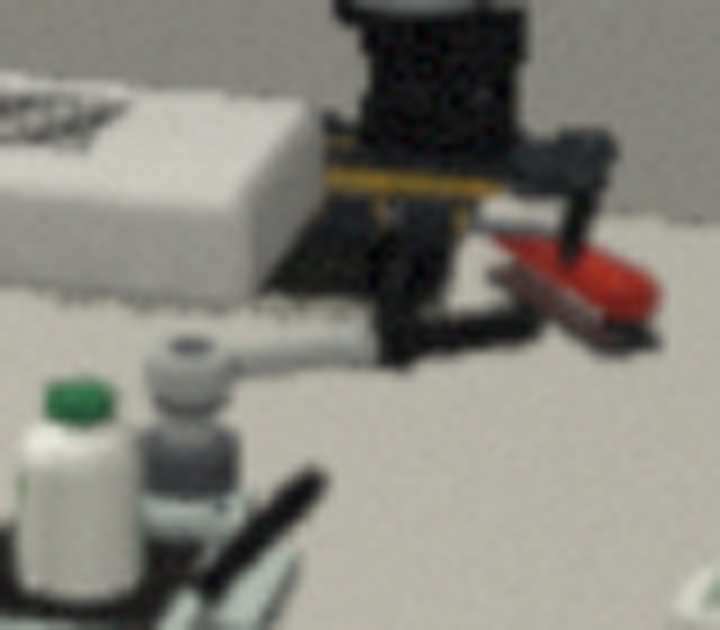

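Emit:
move_arm(
  moves=[
    [[0,0,0],[0.0013,-0.0012,0],-1],
  ],
)

```text
t: 26.45
tcp_pos: [0.5535, -0.2609, 0.0535]
tool_rot: [3.135, 0.008, 1.667]
contact_force: [9.0, -3.3, -1.9]
grip_width: 0.0005
```

Emit:
move_arm(
  moves=[
    [[0,0,0],[0.0013,-0.0012,0],-1],
  ],
)

```text
t: 26.53
tcp_pos: [0.5522, -0.2597, 0.0535]
tool_rot: [3.135, 0.008, 1.667]
contact_force: [8.9, -2.6, -2.5]
grip_width: 0.0007
```

Emit:
move_arm(
  moves=[
    [[0,0,0],[0.0013,-0.0012,0],-1],
  ],
)

```text
t: 26.62
tcp_pos: [0.5508, -0.2585, 0.0535]
tool_rot: [3.135, 0.008, 1.667]
contact_force: [8.4, -2.9, -2.2]
grip_width: 0.0005
```

Emit:
move_arm(
  moves=[
    [[0,0,0],[0.0013,-0.0012,0],-1],
  ],
)

```text
t: 26.7
tcp_pos: [0.5494, -0.2573, 0.0535]
tool_rot: [3.135, 0.008, 1.667]
contact_force: [8.7, -3.0, -2.2]
grip_width: 0.0002
```

```bash
python3 arc.py; python3 pic.py w7 top 275 150 345 210 10; python3 pic.py w7s side 230 150 310 220 9
```

```text
psi implied (r=0.1257) 0.8653504167161283 screw~ 0.9583504167161283 F [ 8.7247 -3.0161 -2.2072]
```

View pics/w7.png

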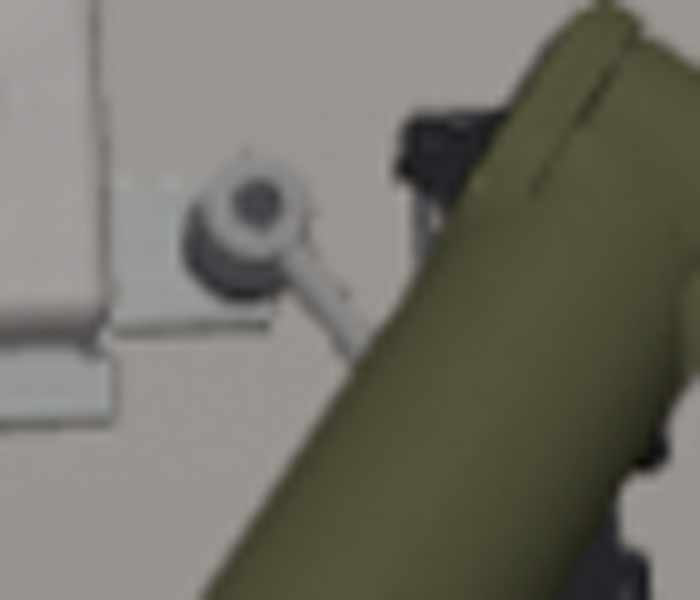

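View pics/w7s.png

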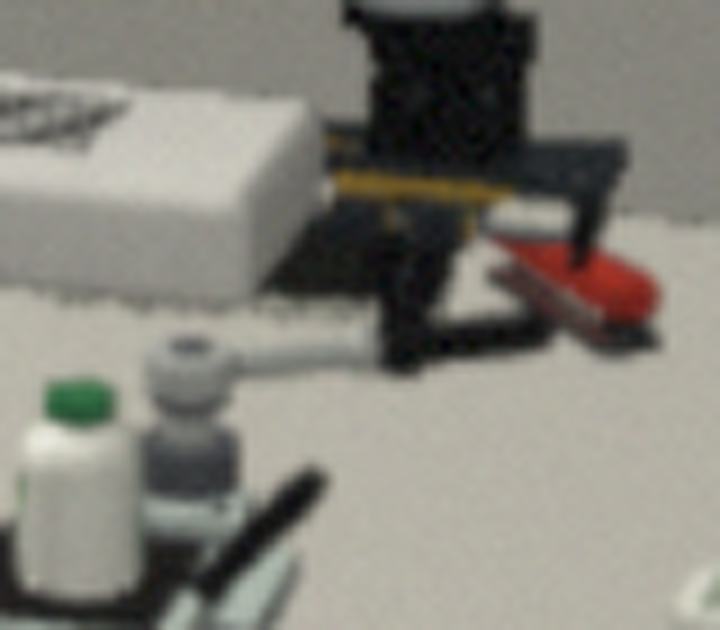

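Emit:
move_arm(
  moves=[
    [[0,0,0],[-0.0013,0.0012,0],-1],
  ],
)

```text
t: 26.88
tcp_pos: [0.5498, -0.2579, 0.0533]
tool_rot: [3.137, 0.006, 1.667]
contact_force: [6.0, -2.5, -0.6]
grip_width: 0.0007
```

Emit:
move_arm(
  moves=[
    [[0,0,0],[-0.0013,0.0012,0],-1],
  ],
)

```text
t: 26.97
tcp_pos: [0.5511, -0.2592, 0.0533]
tool_rot: [3.137, 0.006, 1.667]
contact_force: [5.9, -2.4, -1.3]
grip_width: 0.0008
```

Emit:
move_arm(
  moves=[
    [[0,0,0],[-0.0013,0.0012,0],-1],
  ],
)

```text
t: 27.05
tcp_pos: [0.5524, -0.2605, 0.0533]
tool_rot: [3.137, 0.006, 1.667]
contact_force: [6.0, -2.5, -0.7]
grip_width: 0.0007
```

The handle follows the tool back with a steady ~6 N, so it's in break-over (the click has happened). I'll ease off and withdraw.

Emit:
move_arm(
  moves=[
    [[0,0,0],[-0.0015,0.002,0],-1],
    [[0,0,0],[-0.0015,0.002,0],-1],
    [[0,0,0],[-0.0015,0.002,0],-1],
    [[0,0,0],[-0.0015,0.002,0],-1],
    [[0,0,0],[-0.002,0.003,0],-1],
    [[0,0,0],[-0.004,0.005,0],-1],
    [[0,0,0],[-0.004,0.005,0],-1],
    [[0,0,0],[0,0,0],-1],
  ],
)

```text
t: 27.72
tcp_pos: [0.573, -0.2738, 0.052]
tool_rot: [-3.141, 0.003, 1.667]
contact_force: [0.9, 1.6, -0.2]
grip_width: 0.0002
```

```bash
python3 arc.py; python3 pic.py w8s side 230 150 310 220 9
```

```text
psi implied (r=0.1268) 0.6356726885164186 screw~ 0.7286726885164185 F [ 0.8876  1.6206 -0.2105]
```

View pics/w8s.png

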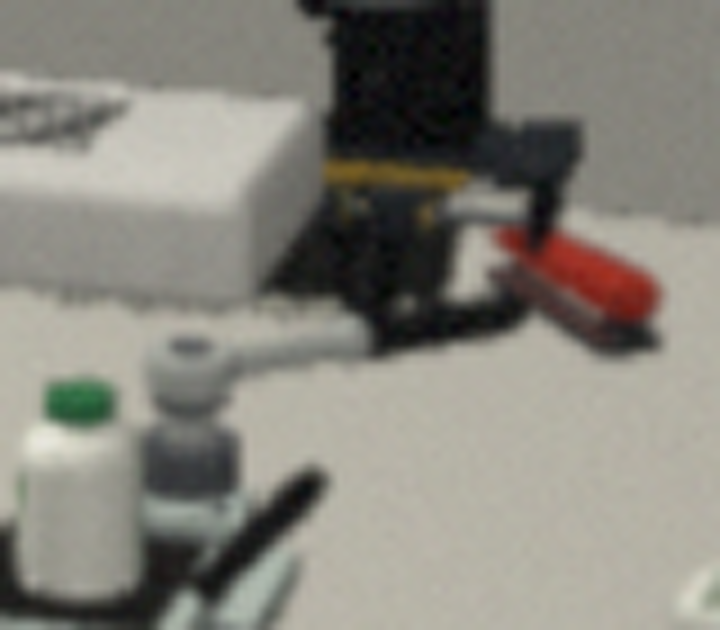

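Emit:
move_arm(
  moves=[
    [[0,0,0],[-0.002,0.004,-0.005],-1],
    [[0,0,0],[0,0.003,-0.015],-1],
    [[0,0,0],[0,0,-0.03],-1],
    [[0,0,0],[0,0,-0.03],-1],
    [[0,0,0],[0,0,-0.03],-1],
    [[0,0,0],[0,0,-0.03],-1],
    [[0,0,0],[0,0,-0.03],-1],
    [[0,0,0],[-0.03,-0.01,-0.01],-1],
    [[0,0,0],[-0.03,-0.02,0],-1],
    [[0,0,0],[-0.03,-0.02,0],-1],
    [[0,0,0],[-0.03,-0.02,0],-1],
    [[0,0,0],[-0.03,-0.02,0],-1],
    [[0,0,0],[-0.03,-0.02,0],-1],
    [[0,0,0],[0,0,0],-1],
    [[0,0,0],[0,0,0],-1],
  ],
)

```text
t: 29.02
tcp_pos: [0.4849, -0.4668, 0.2333]
tool_rot: [-3.141, 0.004, 1.661]
contact_force: [0.3, 0.4, 0.3]
grip_width: 0.0003
```

```bash
python3 rel.py; python3 pic.py f1 top 185 120 355 220 4.7; python3 pic.py f1s side 140 130 340 280 4
```

```text
t 29.0167 q [ 0.3228  0.3939  0.5462  1.3924 -0.2     1.4083  0.9568] F [0.3447 0.3729 0.2914] w 0.0003
tcp [ 0.4849 -0.4668  0.2333] axes
 [[-0.0901  0.9959 -0.0042]
 [ 0.9959  0.0901 -0.001 ]
 [-0.0006 -0.0043 -1.    ]]
```

View pics/f1.png

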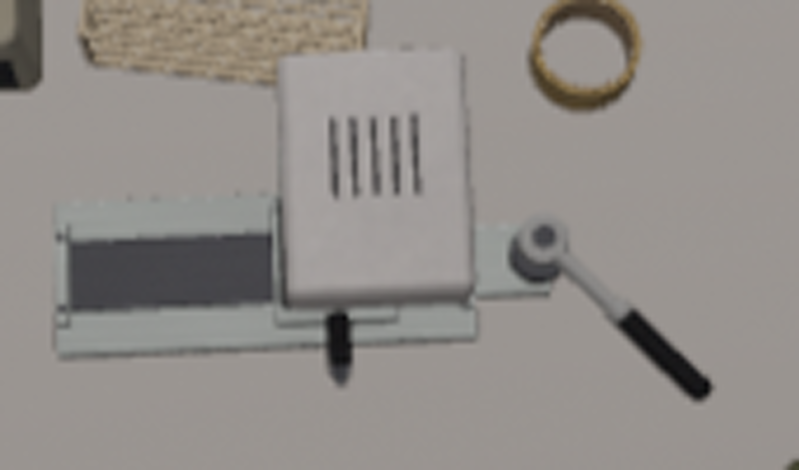

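View pics/f1s.png

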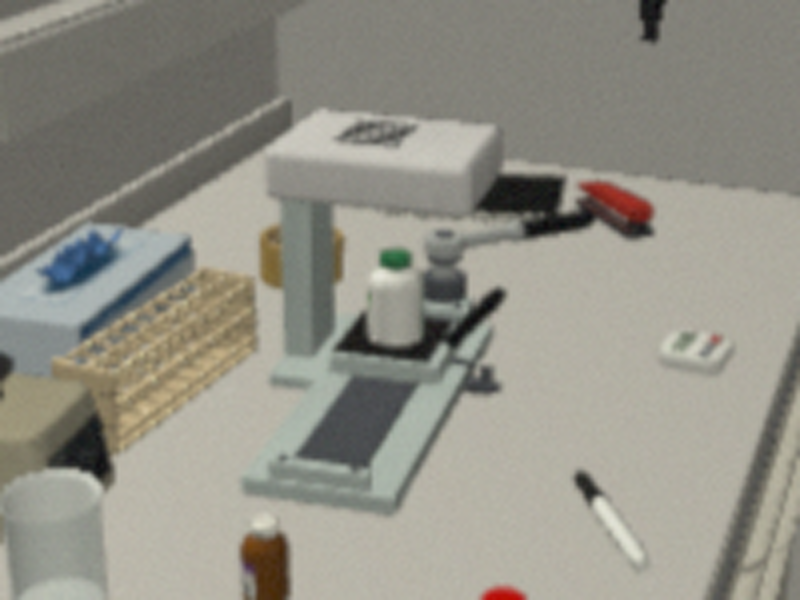

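```bash
python3 - <<'E'
from stg import *
a,b,c=[atz("top",T(*p),.075)[:2] for p in((628,318),(700,390),(572,258))]
for d in(b-a,b-c): print("psi",np.arctan2(-d[0],-d[1]))
im=cv2.imread("pics/f1_full.png").astype(float).sum(2)
for r in range(187,202):
    row=im[r,248:266]; w=np.clip(np.median(row)-row-80,0,None); u=(w*np.arange(248,266)).sum()/max(w.sum(),1e-9); print(r,round(u,2),st(atz("top",(u,r),.07)),st(atz("top",(u,r),.02)))
f=cv2.imread("pics/f1_full.png"); cv2.imwrite("pics/f1z.png",cv2.resize(f[182:206,242:272],None,fx=24,fy=24,interpolation=cv2.INTER_CUBIC))
E
```

```text
psi 0.7640427551356399
psi 0.7799375371153938
187 256.36 [-0.0516 -0.0638] [-0.0407 -0.0641]
188 256.45 [-0.0554 -0.0639] [-0.0446 -0.0642]
189 256.51 [-0.0593 -0.064 ] [-0.0486 -0.0643]
190 256.56 [-0.0631 -0.064 ] [-0.0525 -0.0643]
191 256.61 [-0.0669 -0.064 ] [-0.0564 -0.0643]
192 256.66 [-0.0707 -0.064 ] [-0.0603 -0.0643]
193 256.86 [-0.0746 -0.0646] [-0.0643 -0.0649]
194 256.78 [-0.0783 -0.0641] [-0.0682 -0.0644]
195 256.8 [-0.0821 -0.064 ] [-0.0721 -0.0643]
196 256.92 [-0.086  -0.0643] [-0.076  -0.0646]
197 256.88 [-0.0897 -0.064 ] [-0.0799 -0.0643]
198 256.83 [-0.0935 -0.0636] [-0.0838 -0.0639]
199 256.8 [-0.0973 -0.0633] [-0.0877 -0.0636]
200 256.96 [-0.1011 -0.0638] [-0.0916 -0.0641]
201 257.1 [-0.1049 -0.0641] [-0.0955 -0.0644]
```

View pics/f1z.png

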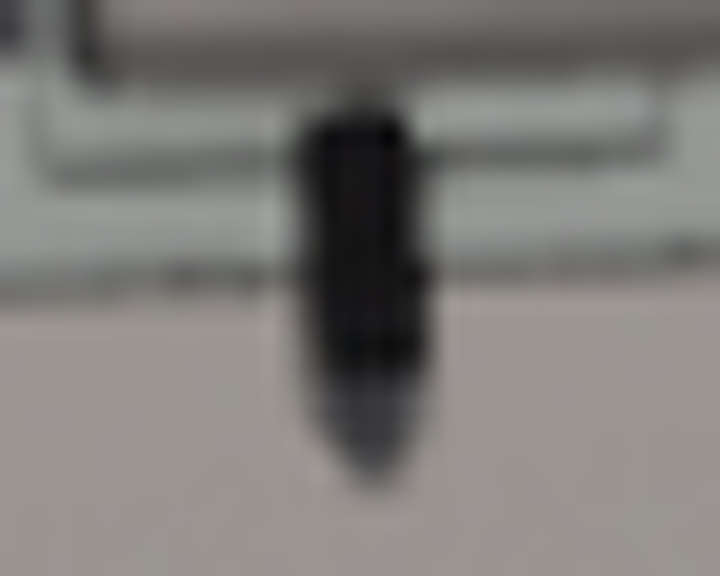

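View pics/f1_full.png

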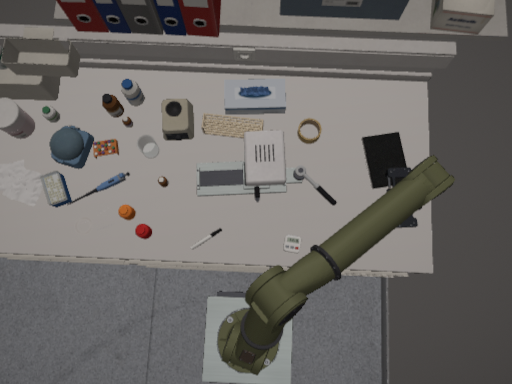

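```bash
python3 -c "
from rig import *
print(sign_off())"
```

```text
the job is handed in; nothing more can be done
None
```

I finished the job and handed it in at about 29 s of the 72 s allowed.

**What I did**
- I stood the white, green-capped bottle on the carriage pad.
- I slid the carriage by its grip under the hood and let go.
- I pushed the wrench clockwise with the closed fingers until it broke over, backed off at once and moved the arm clear.

**Last checks**
- **Bottle:** in the side view it stands upright on the pad under the hood.
- **Carriage:** from the top camera the grip is at stage y ≈ -64.0 mm and the rider at ≈ -64.2 mm. It was still there after the wrench work.
- **Wrench:** the handle stalled, then gave way at about 8 N. It travelled about 0.10 rad past the stop, more than the 0.06 that counts as a click and well under the 0.3 overdrive limit. It then sprang back to the angle where it had stalled.
- **Bystanders:** the small bottle and stapler look unmoved, the arm is clear, and the force reading is near zero.

**Less certain**
- The needle is hidden under the grip from above, so I took the pointer's position from the grip's centre. The side camera agrees only to about 2 mm.
- The force did not clearly fall during the break-over (7.3 to 8.7 N, noisy). I judged the click by the distance travelled and the spring-back.
- If zero on the clamp means straight along the stage, the stop came at about 0.86 rad rather than 1.1. Since I don't know where zero is, a start angle near 0.41 would explain it.

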